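Turn a face-down framed picture over onto its display board

TASK

One small dark-framed picture lies face down on the market stall. Turn it over and lay it face up on the empty cream display board, square with the board and with none of it hanging over the edge. It is glazed, so set it down gently and never drop it or let it topple, and leave the other goods on the stall where they are.

Things in the scene. Friction and masses are not known exactly. Their poses are not given: they have to be found in the camera images.
- picture: The picture: rigid dark wood box frame, a block 150 mm long (x) by 58 wide (y) by 26 thick (z), 0.2 to 0.35 kg. Origin at its centre. Its z axis points out of the BACK (brown card, small brass turn buttons); the picture side (white mount, small landscape) looks along -z. Starts flat on the table, back up. Set upright on a 58 x 26 mm end it stands by itself (topples if leaned over 9 degrees).
- board: The empty display board: a cream rectangle with a pale wooden rim, 180 mm long (its x axis) by 90 mm wide (y), 4 mm thick, fixed to the table. Origin at the centre of its underside, on the table (z = 0); its top is 4 mm above the table. z up.
- small_frame: Another small gilt-framed picture, 115 x 90 x 14 mm, lying face up; a bystander. Origin at its centre.
- toy_truck: Toy tipper truck, cream cab and green open tipper, 150 x 75 x 76 mm high; a bystander. Origin under its centre.
- red_car: Red toy car, 92 x 44 x 35 mm high; a bystander. Origin under its centre.
- yellow_car: Yellow toy car, 92 x 44 x 35 mm high; a bystander. Origin under its centre.
- brass_bowl: Brass bowl, 110 mm across, 45 mm high; a bystander. Origin under its centre.
- mug: Blue mug, 76 mm across, 85 mm high, handle at its +y; a bystander. Origin under its centre.
- saucer: White saucer, 130 mm across, 16 mm high; a bystander. Origin under its centre.
- enamel_jug: Tall red enamel jug with handle and spout, about 160 mm over these, 105 mm across the foot, 202 mm high; a bystander. Origin under its centre.

How it is judged:
By the outcome, as a careful person would: the job done as asked, in the order asked, and still so for the second after the job is handed in, with the robot touching nothing.
It also fails if it takes over 72 s, if anything falls off the work surface, if the arm or the gripper's body presses on something with over 40 N, if the wrist force passes 120 N, or if a joint passes its speed limit or range.

ROBOT

A 6-joint arm with a two-finger parallel gripper is mounted at the origin on the work surface. World frame = base frame: x ahead of the robot, y to its left, z up, the work surface at z = 0. Lengths are in m, angles in rad, forces in N, time in s.
With the tool pointing down it reaches from about 0.3 to 0.85 m from the base axis. Payload 4.2 kg.
Tool frame: the origin (TCP) lies on the centre line of the jaws, within the pads' length; the fingertips stand 19 mm ahead of it and the grasp point (between the pads) is the TCP; z points along the fingers, y is the direction in which the jaws open and shut (so a half turn about z gives the same grasp; the last joint's range is limited). The gripper opens to 91 mm and grips with 3 to 60 N. Pads are 32 mm wide; open, the fingers measure 118 mm over their backs; the gripper's body (76 mm by 178 mm) begins 60 mm behind the grasp point.
Start: joints at [1.136, 0.32, 1.565, -0, 1.257, -0.02], TCP at [0.232, 0.526, 0.233] pointing down, gripper open.
Joint ranges: [-3.11, 3.11], [-0.84, 2.01], [0.21, 2.61], [-1.34, 4.49], [0.05, 2.63], [-2.56, 2.56]. Speed limits (rad/s): [2.57, 2.57, 3.14, 3.14, 3.14, 3.14].

INTERFACE

Orientations are given as [roll, pitch, yaw] about the fixed x, y, z axes, in that order (R = Rz(yaw) Ry(pitch) Rx(roll)).
In Python, from station import manip gives the robot as it stands.
- The arm moves only by the tool carry_out, never from a script. Its argument "series" is a list of rows, each an object of numbers: "tx", "ty", "tz": the shift along the world's x, y, z in cm; "wx", "wy", "wz": the turn, a rotation vector about the world's x, y, z in rad. In form: [{"tx": .., "ty": .., "tz": .., "wx": .., "wy": .., "wz": ..}, ...]. A call has exactly 10 rows; each row shifts and turns the commanded pose from where the row before left it; what a row does not reach is not made up. A row lasts 1/12 s, in which the tool goes at most 41.7 mm and 7.16 degrees, less where a joint would pass 70% of its speed; a pose out of reach is approached as far as the arm can. A call with a gripper value outside its range is refused whole. "fingers" is the finger opening in cm, from 0 to 9.12, set as the call begins (left out, the last holds). The fingers move at their own pace and stop on an object; the grip force is fixed at half the most. Time passes only in rows, so rows that do not move let the fingers close, or fill a call up. It gives the time, the measured TCP pose, the force and the opening at its end, in the units of the state.
- manip.read_state(): the state, without advancing time (a new reading comes with each control period).
- manip.get_image(name): name is "scene" or "top"; returns (picture, depth): 420x560x3 uint8, red, green, blue; 420x560 float32, m along the optical axis (not along the pixel's ray), 0 where there is no reading.
- manip.camera_params(name): a dict with "fov_y" (degrees; the focal length in pixels is half the picture's height over the tangent of half this angle, whatever the lens; pixels are square), "cx", "cy" (the principal point, pixels), "rvec" (rotation vector, rad) and "tvec" (3), from world to camera coordinates, as OpenCV has them. Camera axes: x right, y down, z forward; pixel columns grow to the right and rows downward; lengths in m; the calibration is good to about 2 mm. A picture is of the moment at which its call begins. camera_params takes no time and is no camera call.
- manip.finish_job(): hands the job in, once; it reports no verdict.
The state is a dict: "time": time; "qpos": joint angles; "joint_velocities": joint speeds; "joint_torque": joint torques, N m; "tcp_pos": TCP position; "tcp_rot": TCP orientation; "ft_force": force on the tool from outside, world axes, zero at the start; "torque": the same for the moment, N m; "gripper_width": opening from 0.0 (shut) to 1.0 (fully open).
Only numpy, scipy, OpenCV 4.12 (cv2) and the standard library are available. Lean on these libraries where they do the work, as an engineer would, in place of code of your own. Each camera call takes 0.05 s, during which the arm holds its last target.

## Working session

There is one attempt and no reset: what is moved stays moved. The work goes in short steps, Python scripts to look and compute and a tool call to move; the robot and the scene stay as the last step left them, time stands still between calls to the robot, and variables do not carry over. Pictures are saved under pics/ and viewed, and the job is handed in when it is done.

Besides the shell and the picture viewer there is one more tool, called after "Call:" in YAML: its name, and indented under it one key for each argument. carry_out: Moves the arm, as the interface text tells. Its arguments: {"type":"object","properties":{"series":{"type":"array"},"fingers":{"type":"number"}},"required":["series"]}

```bash
ls; mkdir -p pics; python3 - <<'E'
from station import manip
import cv2,numpy as np
s=manip.read_state(); print(s)
for n in("scene","top"):
    im,d=manip.get_image(n); cv2.imwrite(f"pics/{n}0.png",im[:,:,::-1]); np.savez(f"{n}0.npz",im=im,d=d); print(n,manip.camera_params(n))
E
```

```text
pics
{'time': 0.0, 'qpos': array([ 1.13608765e+00,  3.20294943e-01,  1.56568436e+00,  1.83666279e-05,
        1.25738022e+00, -1.99941655e-02]), 'joint_velocities': array([ 1.24841817e-03,  3.66825535e-04, -1.36887759e-03, -7.79820454e-04,
       -2.39731790e-04, -1.73263170e-05]), 'joint_torque': array([ 5.38801560e-04, -4.12466633e+01, -2.31976712e+01,  7.27743236e-02,
        4.59544756e-02, -1.16571400e-04]), 'tcp_pos': array([0.23147656, 0.52583427, 0.23211643]), 'tcp_rot': array([-3.13982649e+00, -5.27830181e-05,  2.72687241e+00]), 'ft_force': array([ 0.19946794,  0.35261988, -0.10809512]), 'torque': array([-0.00485699, -0.02072608, -0.02251459]), 'gripper_width': 0.9992076220603645}
scene {'fov_y': 42.738021347857504, 'cx': 272.1963315206709, 'cy': 204.9884643574749, 'rvec': array([ 2.309966  ,  1.09270669, -0.32693751]), 'tvec': array([-0.32122056, -0.30706606,  1.94980322])}
top {'fov_y': 55.60781390328174, 'cx': 284.9949667306632, 'cy': 199.9366014142221, 'rvec': array([ 2.13781703, -2.15487313,  0.15842647]), 'tvec': array([0.01394794, 0.55086765, 1.18597331])}
```

View pics/scene0.png

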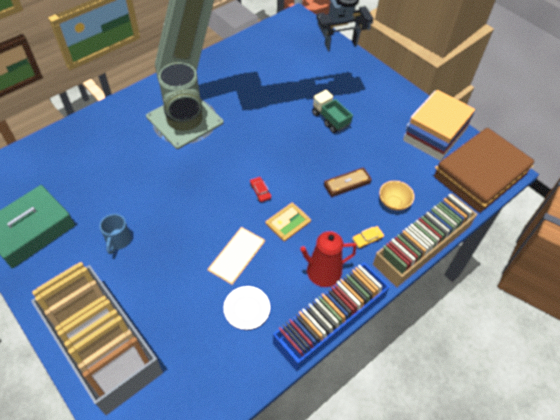

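View pics/top0.png

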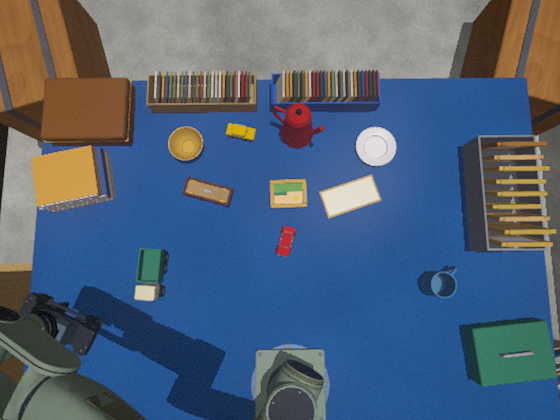

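The top view shows the picture, back up, at about (208,191) and the board at about (350,196). The gilt frame (288,193) lies between them, with the jug at (297,125). Next I measure all of these.

```bash
cat > h.py <<'E'
import numpy as np,cv2
from station import manip
def cam(n):
    p=manip.camera_params(n); f=210/np.tan(np.radians(p['fov_y']/2))
    K=np.array([[f,0,p['cx']],[0,f,p['cy']],[0,0,1]]); R=cv2.Rodrigues(p['rvec'])[0]; return K,R,np.array(p['tvec'])
def ray(n,uv,z):
    K,R,t=cam(n); uv=np.atleast_2d(uv).astype(float)
    d=np.c_[uv,np.ones(len(uv))]@np.linalg.inv(K).T@R; c=-R.T@t
    return c+d*((z-c[2])/d[:,2])[:,None]
def proj(n,P):
    K,R,t=cam(n); return cv2.projectPoints(np.atleast_2d(P).astype(float),R,t,K,None)[0][:,0]
def dep(n,d):
    K,R,t=cam(n); v,u=np.mgrid[:d.shape[0],:d.shape[1]]
    c=np.stack([(u-K[0,2])/K[0,0]*d,(v-K[1,2])/K[1,1]*d,d],-1); return (c-t)@R
def blobs(n,im):
    hsv=cv2.cvtColor(im,cv2.COLOR_RGB2HSV)
    m=~((hsv[...,0]>100)&(hsv[...,0]<125)&(hsv[...,1]>120))
    m=cv2.morphologyEx(m.astype(np.uint8),cv2.MORPH_CLOSE,np.ones((3,3)))
    return m
def rect(n,im,seed,z):
    m=blobs(n,im); _,L=cv2.connectedComponents(m); mm=(L==L[seed[1],seed[0]]).astype(np.uint8)
    c=max(cv2.findContours(mm,0,cv2.CHAIN_APPROX_NONE)[0],key=cv2.contourArea)[:,0]
    P=ray(n,c,z)[:,:2].astype(np.float32)
    (cx,cy),(w,h),a=cv2.minAreaRect(P)
    if w<h: w,h,a=h,w,a+90
    return cx,cy,w,h,(a+90)%180-90
E
python3 - <<'E'
from h import *
T=np.load('top0.npz');S=np.load('scene0.npz')
P=dep('top',T['d']);Q=dep('scene',S['d'])
print('table z',P[300,250],P[250,400],Q[200,100])
for nm,st,ss,z in[('pic',(208,191),(347,181),.026),('board',(350,196),(237,255),.004),('sf',(288,193),(288,221),.014),('saucer',(376,146),(247,308),.016),('bowl',(185,143),(396,196),.045),('redcar',(286,241),(260,189),.0),('truck',(150,270),(335,112),0.05),('yel',(240,131),(368,237),.02)]:
    print(nm,np.round(rect('top',T['im'],st,z),4),np.round(rect('scene',S['im'],ss,z),4), 'depth',P[st[1],st[0]],Q[ss[1],ss[0]])
big=[]
for n,I,(x,y) in(('top',T['im'],(150,90)),('scene',S['im'],(200,150))):
    big.append(cv2.resize(I[y:y+150,x:x+250],None,fx=2.6,fy=2,interpolation=cv2.INTER_CUBIC)[:, :,::-1])
cv2.imwrite('pics/crop0.png',np.vstack(big))
K,R,t=cam('top');print('camtop',-R.T@t); K,R,t=cam('scene');print('camscene',-R.T@t)
E
```

```text
table z [ 0.24736385  0.11940938 -0.00097762] [ 0.39592399 -0.34815178  0.00140919] [ 0.12767359 -0.41209334  0.00200899]
pic [5.83200e-01 2.51800e-01 1.54000e-01 6.06000e-02 7.44392e+01] [5.87900e-01 2.50600e-01 1.61100e-01 7.19000e-02 7.42393e+01] depth [0.58315809 0.24989894 0.02610256] [0.58888163 0.24715029 0.03106859]
board [  0.5683  -0.1964   0.1836   0.0931 -71.8994] [  0.5669  -0.1936   0.1884   0.0976 -71.8872] depth [ 0.56658087 -0.19630124  0.00859296] [ 0.573216   -0.19614732  0.01034556]
sf [ 5.76900e-01  1.00000e-04  1.19000e-01  9.32000e-02 -8.82047e+01] [ 5.77200e-01  2.00000e-03  1.26800e-01  1.00200e-01 -8.88034e+01] depth [ 5.77206283e-01 -1.60093680e-04  1.18544871e-02] [0.57765902 0.00244992 0.01249927]
saucer [  0.7268  -0.2822   0.1327   0.1308 -19.6696] [  0.7265  -0.2794   0.1371   0.1328 -36.6474] depth [ 0.73124651 -0.28714134  0.00098229] [ 0.72879468 -0.27994476  0.01294691]
bowl [ 0.7332  0.32    0.112   0.1113 84.6823] [  0.7349   0.3225   0.1192   0.1166 -38.9058] depth [0.74501179 0.33165861 0.00461188] [0.72454984 0.34220954 0.01017903]
redcar [ 4.27500e-01  9.00000e-03  9.72000e-02  4.43000e-02 -1.51291e+01] [  0.4158   0.0209   0.1061   0.0507 -15.2886] depth [0.42545111 0.00749548 0.03096502] [0.43756596 0.00247076 0.03521006]
truck [ 0.3297  0.4104  0.1533  0.0887 -3.4202] [ 0.3263  0.4125  0.2014  0.1189 -7.1213] depth [0.34147891 0.41878895 0.03286896] [0.34116655 0.42676141 0.0422627 ]
yel [7.76800e-01 1.50900e-01 9.62000e-02 5.03000e-02 7.73181e+01] [ 8.04000e-01 -2.51000e-02  4.60400e-01  2.61300e-01  8.97197e+01] depth [0.77434635 0.15069093 0.03370482] [0.78831581 0.13926539 0.04145222]
camtop [0.37273342 0.0120988  1.2534376 ]
camscene [ 1.2518895  -0.6532936   1.41604554]
```

View pics/crop0.png

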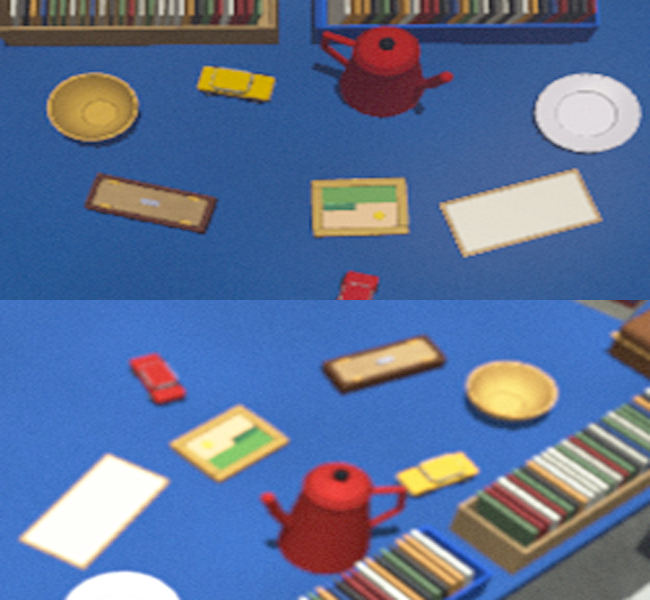

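```bash
python3 - <<'E'
from h import *
for n,(x,y) in(('top',(208,191)),('scene',(347,181))):
    D=np.load(n+'0.npz');im=D['im']; hsv=cv2.cvtColor(im,cv2.COLOR_RGB2HSV)
    print(n,[tuple(im[y+k,x]) for k in range(-15,16,2)])
    print([tuple(im[y,x+k]) for k in range(-30,31,4)])
    V=hsv[...,2]; 
    m=((im[...,0]>im[...,2]+15)&(V>105)).astype(np.uint8)
    w=np.zeros_like(m); w[y-25:y+25,x-35:x+35]=1; m=cv2.morphologyEx(m*w,cv2.MORPH_CLOSE,np.ones((5,5)))
    c=max(cv2.findContours(m,0,cv2.CHAIN_APPROX_NONE)[0],key=cv2.contourArea)[:,0]
    P=ray(n,c,.026)[:,:2].astype(np.float32); print(cv2.minAreaRect(P), m.sum())
    yy,xx=np.nonzero(m);print('cent',ray(n,np.c_[xx,yy],.026).mean(0))
    P=dep(n,D['d']);k=(P[...,2]>.02)&(w>0); Q=P[k][:,:2].astype(np.float32);print('depth',k.sum(),cv2.minAreaRect(Q),Q.mean(0),P[k][:,2].mean())
E
```

```text
top [(np.uint8(46), np.uint8(92), np.uint8(150)), (np.uint8(42), np.uint8(88), np.uint8(148)), (np.uint8(47), np.uint8(92), np.uint8(154)), (np.uint8(96), np.uint8(72), np.uint8(90)), (np.uint8(141), np.uint8(114), np.uint8(83)), (np.uint8(169), np.uint8(140), np.uint8(101)), (np.uint8(167), np.uint8(140), np.uint8(99)), (np.uint8(168), np.uint8(162), np.uint8(167)), (np.uint8(160), np.uint8(153), np.uint8(158)), (np.uint8(169), np.uint8(138), np.uint8(96)), (np.uint8(169), np.uint8(141), np.uint8(99)), (np.uint8(132), np.uint8(103), np.uint8(77)), (np.uint8(84), np.uint8(50), np.uint8(50)), (np.uint8(39), np.uint8(84), np.uint8(143)), (np.uint8(43), np.uint8(85), np.uint8(149)), (np.uint8(47), np.uint8(89), np.uint8(152))]
[(np.uint8(50), np.uint8(92), np.uint8(153)), (np.uint8(64), np.uint8(79), np.uint8(124)), (np.uint8(170), np.uint8(141), np.uint8(101)), (np.uint8(185), np.uint8(153), np.uint8(95)), (np.uint8(177), np.uint8(145), np.uint8(105)), (np.uint8(172), np.uint8(143), np.uint8(102)), (np.uint8(175), np.uint8(147), np.uint8(103)), (np.uint8(165), np.uint8(167), np.uint8(1
[... 1774 characters left out ...]
t8(184), np.uint8(173)), (np.uint8(222), np.uint8(200), np.uint8(171)), (np.uint8(231), np.uint8(200), np.uint8(142)), (np.uint8(227), np.uint8(190), np.uint8(137)), (np.uint8(167), np.uint8(136), np.uint8(93)), (np.uint8(114), np.uint8(79), np.uint8(52)), (np.uint8(72), np.uint8(47), np.uint8(39)), (np.uint8(69), np.uint8(119), np.uint8(199)), (np.uint8(65), np.uint8(116), np.uint8(195))]
((0.5843474864959717, 0.255199134349823), (0.14553143084049225, 0.054451555013656616), 74.1117935180664) 592
cent [0.58932241 0.25616669 0.026     ]
depth 700 ((0.9397792816162109, -0.1386513113975525), (0.187581866979599, 1.1890712976455688), 40.199954986572266) [0.6006274  0.23776688] 0.05366615304855581
```

Call:
carry_out:
  series:
    - {"tx": 1.8, "ty": -1.3, "wz": -0.07}
    - {"tx": 1.8, "ty": -1.3, "wz": -0.07}
    - {"tx": 1.8, "ty": -1.3, "wz": -0.07}
    - {"tx": 1.8, "ty": -1.3, "wz": -0.07}
    - {"tx": 1.8, "ty": -1.3, "wz": -0.07}
    - {"tx": 1.8, "ty": -1.3, "wz": -0.07}
    - {"tx": 1.8, "ty": -1.3, "wz": -0.07}
    - {"tx": 1.8, "ty": -1.3, "wz": -0.07}
    - {"tx": 1.8, "ty": -1.3, "wz": -0.07}
    - {"tx": 1.8, "ty": -1.3, "wz": -0.07}
  fingers: 9.1

```text
invalid input at $.series[0]: expected keys tx, ty, tz, wx, wy, wz
```

Call:
carry_out:
  series:
    - {"tx": 1.8, "ty": -1.3, "tz": 0, "wx": 0, "wy": 0, "wz": -0.07}
    - {"tx": 1.8, "ty": -1.3, "tz": 0, "wx": 0, "wy": 0, "wz": -0.07}
    - {"tx": 1.8, "ty": -1.3, "tz": 0, "wx": 0, "wy": 0, "wz": -0.07}
    - {"tx": 1.8, "ty": -1.3, "tz": 0, "wx": 0, "wy": 0, "wz": -0.07}
    - {"tx": 1.8, "ty": -1.3, "tz": 0, "wx": 0, "wy": 0, "wz": -0.07}
    - {"tx": 1.8, "ty": -1.3, "tz": 0, "wx": 0, "wy": 0, "wz": -0.07}
    - {"tx": 1.8, "ty": -1.3, "tz": 0, "wx": 0, "wy": 0, "wz": -0.07}
    - {"tx": 1.8, "ty": -1.3, "tz": 0, "wx": 0, "wy": 0, "wz": -0.07}
    - {"tx": 1.8, "ty": -1.3, "tz": 0, "wx": 0, "wy": 0, "wz": -0.07}
    - {"tx": 1.8, "ty": -1.3, "tz": 0, "wx": 0, "wy": 0, "wz": -0.07}
  fingers: 9.1

```text
time: 0.93
tcp_pos: [0.4123, 0.3953, 0.2325]
tcp_rot: [-3.141, 0.0, 2.023]
ft_force: [-0.1, 0.5, -0.4]
gripper_width: 0.998
```

```bash
cat > st.py <<'E'
import numpy as np,json
from station import manip
np.set_printoptions(precision=4,suppress=True)
s=manip.read_state()
open('log.jsonl','a').write(json.dumps([list(map(float,s[k])) for k in('qpos','tcp_pos','tcp_rot')])+'\n')
for k in('time','qpos','tcp_pos','tcp_rot','ft_force','torque','gripper_width'):print(k,s[k])
E
echo '[[1.1361,0.3203,1.5657,0,1.2574,-0.02],[0.23148,0.52583,0.23212],[-3.13983,0,2.72687]]'>log.jsonl
python3 st.py
```

```text
time 0.9333
qpos [ 0.7442  0.3144  1.5733 -0.      1.2548  0.2917]
tcp_pos [0.4123 0.3953 0.2325]
tcp_rot [-3.1407  0.0003  2.0233]
ft_force [-0.0535  0.4823 -0.3963]
torque [-0.0038 -0.0022 -0.0522]
gripper_width 0.998102485078998
```

Call:
carry_out:
  series:
    - {"tx": 1.72, "ty": -1.42, "tz": 0, "wx": 0, "wy": 0, "wz": -0.073}
    - {"tx": 1.72, "ty": -1.42, "tz": 0, "wx": 0, "wy": 0, "wz": -0.073}
    - {"tx": 1.72, "ty": -1.42, "tz": 0, "wx": 0, "wy": 0, "wz": -0.073}
    - {"tx": 1.72, "ty": -1.42, "tz": 0, "wx": 0, "wy": 0, "wz": -0.073}
    - {"tx": 1.72, "ty": -1.42, "tz": 0, "wx": 0, "wy": 0, "wz": -0.073}
    - {"tx": 1.72, "ty": -1.42, "tz": -1, "wx": 0, "wy": 0, "wz": -0.073}
    - {"tx": 1.72, "ty": -1.42, "tz": -2, "wx": 0, "wy": 0, "wz": -0.073}
    - {"tx": 1.72, "ty": -1.42, "tz": -3, "wx": 0, "wy": 0, "wz": -0.073}
    - {"tx": 1.72, "ty": -1.42, "tz": -3, "wx": 0, "wy": 0, "wz": -0.073}
    - {"tx": 1.72, "ty": -1.42, "tz": -3, "wx": 0, "wy": 0, "wz": -0.073}

```text
time: 1.77
tcp_pos: [0.5843, 0.2534, 0.1116]
tcp_rot: [3.142, 0.0, 1.293]
ft_force: [0.3, 0.7, 0.5]
gripper_width: 0.997
```

```bash
python3 st.py; cat > fit.py <<'E'
import numpy as np,json
from scipy.optimize import least_squares
from scipy.spatial.transform import Rotation as Ro
L=[json.loads(l) for l in open('log.jsonl')]
def fk(q,p):
    a1,d1,L2,L3,a3,L6=p
    z=lambda a:Ro.from_euler('z',a); y=lambda a:Ro.from_euler('y',a)
    R=z(q[0]); P=R.apply([a1,0,d1]); R=R*y(q[1]); P=P+R.apply([0,0,L2])
    R=R*y(q[2]); P=P+R.apply([a3,0,L3]); R=R*z(q[3])*y(q[4])*z(q[5]); P=P+R.apply([0,0,L6])
    return P,R*z(np.pi/2) if True else R
def fit():
    def f(p): return np.concatenate([fk(q,p)[0]-np.array(x) for q,x,_ in L]+[0.003*(p-p0)])
    p0=np.array([0.03,.35,.35,.4,0,.25])
    r=least_squares(f,p0); return r.x,r.fun[:-6]
if __name__=='__main__':
    p,e=fit(); print(p,abs(e).max(), e[-3:])
    for q,x,r in L: print((fk(q,p)[1].inv()*Ro.from_euler('xyz',r)).as_rotvec())
E
python3 fit.py
```

```text
time 1.7667
qpos [ 0.3911  0.5074  1.5842 -0.      1.05    0.6688]
tcp_pos [0.5843 0.2534 0.1116]
tcp_rot [3.1416 0.     1.2931]
ft_force [0.3211 0.7173 0.5388]
torque [-0.098   0.0671 -0.0199]
gripper_width 0.9966372177192602
[ 0.00155455  0.17298036  0.53838553  0.41682438 -0.02412249  0.34552425] 0.010636354092638939 [ 4.37550529e-03 -1.06363541e-02  3.80322503e-06]
[-4.43318392e-05 -3.60975110e-05  2.63586081e-05]
[ 3.25504597e-16 -1.01101853e-16 -3.33066934e-16]
[-1.89404614e-16  2.98243689e-16  7.04651899e-21]
```

Call:
carry_out:
  series:
    - {"tx": 0, "ty": 0, "tz": 0.5, "wx": -0.048, "wy": 0.0136, "wz": 0}
    - {"tx": 0, "ty": 0, "tz": 0.5, "wx": -0.048, "wy": 0.0136, "wz": 0}
    - {"tx": 0, "ty": 0, "tz": 0.5, "wx": -0.048, "wy": 0.0136, "wz": 0}
    - {"tx": 0, "ty": 0, "tz": 0.5, "wx": -0.048, "wy": 0.0136, "wz": 0}
    - {"tx": 0, "ty": 0, "tz": 0.5, "wx": -0.048, "wy": 0.0136, "wz": 0}
    - {"tx": 0, "ty": 0, "tz": 0.5, "wx": -0.048, "wy": 0.0136, "wz": 0}
    - {"tx": 0, "ty": 0, "tz": 0.5, "wx": -0.048, "wy": 0.0136, "wz": 0}
    - {"tx": 0, "ty": 0, "tz": 0.5, "wx": -0.048, "wy": 0.0136, "wz": 0}
    - {"tx": 0, "ty": 0, "tz": 0.5, "wx": -0.048, "wy": 0.0136, "wz": 0}
    - {"tx": 0, "ty": 0, "tz": 0.5, "wx": -0.048, "wy": 0.0136, "wz": 0}

```text
time: 2.6
tcp_pos: [0.5836, 0.2543, 0.1628]
tcp_rot: [-3.14, 0.502, 1.297]
ft_force: [-0.1, 0.6, -0.2]
gripper_width: 0.995
```

```bash
python3 st.py; sed -i 's/a1,d1,L2,L3,a3,L6=p/a1,d1,L2,L3,a3,L6,yo=p/; s/\[a1,0,d1\]/[a1,yo,d1]/; s/.4,0,.25\]/.4,0,.25,.0115]/; s/0.003\*(p-p0)/0.0003*(p-p0)/; s/fun\[:-6\]/fun[:-7]/' fit.py
python3 fit.py
```

```text
time 2.6
qpos [ 0.5546  0.6552  1.2721 -0.3301  1.5978  0.8841]
tcp_pos [0.5836 0.2543 0.1628]
tcp_rot [-3.14    0.5017  1.2974]
ft_force [-0.1193  0.5793 -0.2441]
torque [ 0.2139  0.0207 -0.0543]
gripper_width 0.995257171428052
[-2.39704369e-05  1.40325326e-01  5.91791655e-01  4.17034412e-01
  2.52050062e-02  3.16659398e-01  1.14981691e-02] 7.952378613007571e-06 [2.53641583e-06 4.09446513e-07 4.29061700e-06]
[-4.43318392e-05 -3.60975110e-05  2.63586081e-05]
[ 3.25504597e-16 -1.01101853e-16 -3.33066934e-16]
[-1.89404614e-16  2.98243689e-16  7.04651899e-21]
[ 7.49400542e-16 -3.88578059e-16 -3.12250226e-16]
```

```bash
cat > ik.py <<'E'
from fit import *
PR,_=fit()
lo=np.array([-3.11,-.84,.21,-1.34,.05,-2.56]);hi=np.array([3.11,2.01,2.61,4.49,2.63,2.56])
def pose(psi,th,flip=0):
    # tool z = sin th * d(psi) - cos th * z ; jaw horizontal perpendicular; tool x in the vertical plane
    d=np.array([np.cos(psi),np.sin(psi),0]);z=np.sin(th)*d-np.cos(th)*np.array([0,0,1])
    y=np.array([np.sin(psi),-np.cos(psi),0])*(-1 if flip else 1); x=np.cross(y,z)
    return Ro.from_matrix(np.c_[x,y,z])
def ik(P,R,seed=None):
    best=None
    seeds=[seed] if seed is not None else [[np.arctan2(P[1],P[0]),.5,1.5,a,1.2,b] for a in(-1,0,1,) for b in(-1.6,0,1.6)]
    for s in seeds:
        def f(q):
            p,r=fk(q,PR); return np.r_[(p-P)*5,(r.inv()*R).as_rotvec()]
        r=least_squares(f,np.clip(s,lo+.01,hi-.01),bounds=(lo,hi),max_nfev=60)
        if r.cost<1e-9:
            m=np.min(np.r_[r.x-lo,hi-r.x]); 
            if best is None or m>best[0]: best=(m,r.x)
    return best
E
python3 - <<'E'
from ik import *
np.set_printoptions(precision=2,suppress=True)
D=np.radians
print('grip1')
pc=np.array([.5845,.253,.024])
for psi in(74.2,-105.8):
  for th in(-40,-20,0,20):
    for fl in(0,1):
      b=ik(pc,pose(D(psi),D(th),fl)); print(psi,th,fl,b and (round(b[0],2),b[1]))
print('final')
bc=np.array([.568,-.196,.03])
for psi in(-72,108):
  for th in(30,40,50):
    for fl in(0,1):
      b=ik(bc,pose(D(psi),D(th),fl)); print(psi,th,fl,b and (round(b[0],2),b[1]))
E
```

```text
grip1
74.2 -40 0 (np.float64(0.91), array([ 0.6 ,  0.87,  1.3 , -0.43,  1.54,  1.01]))
74.2 -40 1 (np.float64(0.43), array([ 0.6 ,  0.87,  1.3 , -0.43,  1.54, -2.13]))
74.2 -20 0 (np.float64(1.08), array([ 0.51,  0.71,  1.49, -0.26,  1.21,  0.91]))
74.2 -20 1 (np.float64(0.33), array([ 0.51,  0.71,  1.49, -0.26,  1.21, -2.23]))
74.2 0 0 (np.float64(0.82), array([0.39, 0.6 , 1.67, 0.  , 0.87, 0.67]))
74.2 0 1 (np.float64(0.08), array([ 0.39,  0.6 ,  1.67, -0.  ,  0.87, -2.48]))
74.2 20 0 (np.float64(0.59), array([0.24, 0.55, 1.84, 0.52, 0.64, 0.11]))
74.2 20 1 None
-105.8 -40 0 (np.float64(0.09), array([0.09, 0.59, 1.98, 1.22, 0.69, 2.47]))
-105.8 -40 1 (np.float64(0.63), array([ 0.09,  0.59,  1.98,  1.22,  0.69, -0.67]))
-105.8 -20 0 None
-105.8 -20 1 (np.float64(0.59), array([0.24, 0.55, 1.84, 0.52, 0.64, 0.11]))
-105.8 0 0 (np.float64(0.08), array([ 0.39,  0.6 ,  1.67, -0.  ,  0.87, -2.48]))
-105.8 0 1 (np.float64(0.82), array([0.39, 0.6 , 1.67, 0.  , 0.87, 0.67]))
-105.8 20 0 (np.float64(0.33), array([ 0.51,  0.71,  1.49, -0.26,  1.21, -2.23]))
-105.8 20 1 (np.float64(1.08), array([ 0.51,  0.71,  1.49, -0.26,  1.21,  0.91]))
final
-72 30 0 None
-72 30 1 (np.float64(0.42), array([-0.11,  0.52,  1.99, -0.92,  0.61,  0.34]))
-72 40 0 (np.float64(0.1), array([-0.03,  0.56,  2.05, -1.24,  0.7 , -2.43]))
-72 40 1 (np.float64(0.1), array([-0.03,  0.56,  2.05, -1.24,  0.7 ,  0.71]))
-72 50 0 None
-72 50 1 None
108 30 0 (np.float64(1.11), array([-0.53,  0.73,  1.5 ,  0.35,  1.33, -1.  ]))
108 30 1 (np.float64(0.42), array([-0.53,  0.73,  1.5 ,  0.35,  1.33,  2.14]))
108 40 0 (np.float64(1.14), array([-0.57,  0.81,  1.42,  0.42,  1.49, -1.04]))
108 40 1 (np.float64(0.46), array([-0.57,  0.81,  1.42,  0.42,  1.49,  2.1 ]))
108 50 0 (np.float64(0.98), array([-0.6 ,  0.89,  1.35,  0.49,  1.65, -1.07]))
108 50 1 (np.float64(0.49), array([-0.6 ,  0.89,  1.35,  0.49,  1.65,  2.07]))
```

```bash
python3 - <<'E'
from ik import *
np.set_printoptions(precision=2,suppress=True)
D=np.radians
for x,y in((.42,.17),(.45,.18),(.5,.2),(.55,.2)):
  for psi in(-30,0,25,50,74,100,130):
    a=ik(np.array([x,y,.08]),pose(D(psi),D(50),0)); g=[]
    for fl in(0,1):
      b=ik(np.array([x,y,.08]),pose(D(psi),D(-50),fl)); g.append(b and (round(b[0],2),b[1]))
    print(x,y,psi,a and (round(a[0],2),a[1]),*g)
E
```

```text
0.42 0.17 -30 None (np.float64(0.6), array([0.06, 0.67, 1.72, 0.44, 1.54, 1.96])) (np.float64(0.89), array([ 0.06,  0.67,  1.72,  0.44,  1.54, -1.19]))
0.42 0.17 0 None (np.float64(0.82), array([0.23, 0.73, 1.58, 0.18, 1.69, 1.74])) (np.float64(0.94), array([ 0.23,  0.73,  1.58,  0.18,  1.69, -1.4 ]))
0.42 0.17 25 None (np.float64(0.91), array([ 0.39,  0.74,  1.55, -0.04,  1.72,  1.53])) (np.float64(0.91), array([ 0.39,  0.74,  1.55, -0.04,  1.72, -1.61]))
0.42 0.17 50 (np.float64(0.03), array([-0.1 ,  0.35,  2.58,  1.99,  0.77, -1.32])) (np.float64(0.97), array([ 0.54,  0.72,  1.6 , -0.26,  1.66,  1.33])) (np.float64(0.74), array([ 0.54,  0.72,  1.6 , -0.26,  1.66, -1.82]))
0.42 0.17 74 (np.float64(0.24), array([-0.21,  0.41,  2.37,  1.35,  0.9 , -1.11])) (np.float64(0.88), array([ 0.67,  0.67,  1.72, -0.46,  1.53,  1.16])) (np.float64(0.58), array([ 0.67,  0.67,  1.72, -0.46,  1.53, -1.98]))
0.42 0.17 100 (np.float64(0.48), array([-0.17,  0.5 ,  2.13,  0.93,  1.12, -1.03])) (np.float64(0.65), array([ 0.8 ,  0.59,  1.91, -0.69,  1.32,  1.05])) (np.float64(0.47), array([ 0.8 ,  0.59,
[... 3915 characters left out ...]
.88,  1.22, -0.31,  1.86, -1.92]))
0.55 0.2 74 (np.float64(0.52), array([-0.09,  0.52,  2.09,  1.3 ,  0.9 , -0.87])) (np.float64(0.82), array([ 0.6 ,  0.81,  1.38, -0.52,  1.67,  1.02])) (np.float64(0.44), array([ 0.6 ,  0.81,  1.38, -0.52,  1.67, -2.12]))
0.55 0.2 100 (np.float64(0.79), array([-0.08,  0.62,  1.82,  0.92,  1.19, -0.84])) (np.float64(0.6), array([ 0.7 ,  0.71,  1.62, -0.74,  1.4 ,  0.88])) (np.float64(0.3), array([ 0.7 ,  0.71,  1.62, -0.74,  1.4 , -2.26]))
0.55 0.2 130 (np.float64(1.09), array([ 0.  ,  0.75,  1.52,  0.63,  1.53, -0.94])) (np.float64(0.27), array([ 0.75,  0.58,  1.93, -1.07,  1.06,  0.82])) (np.float64(0.24), array([ 0.75,  0.58,  1.93, -1.07,  1.06, -2.32]))
```

Call:
carry_out:
  series:
    - {"tx": 0.02, "ty": 0.05, "tz": -0.8, "wx": -0.019, "wy": 0.0054, "wz": 0}
    - {"tx": 0.02, "ty": 0.05, "tz": -0.8, "wx": -0.019, "wy": 0.0054, "wz": 0}
    - {"tx": 0.02, "ty": 0.05, "tz": -0.8, "wx": -0.019, "wy": 0.0054, "wz": 0}
    - {"tx": 0.02, "ty": 0.05, "tz": -0.8, "wx": -0.019, "wy": 0.0054, "wz": 0}
    - {"tx": 0.02, "ty": 0.05, "tz": -0.8, "wx": -0.019, "wy": 0.0054, "wz": 0}
    - {"tx": 0.02, "ty": 0.05, "tz": -0.8, "wx": -0.019, "wy": 0.0054, "wz": 0}
    - {"tx": 0.02, "ty": 0.05, "tz": -0.8, "wx": -0.019, "wy": 0.0054, "wz": 0}
    - {"tx": 0.02, "ty": 0.05, "tz": -0.8, "wx": -0.019, "wy": 0.0054, "wz": 0}
    - {"tx": 0.02, "ty": 0.05, "tz": -0.8, "wx": -0.019, "wy": 0.0054, "wz": 0}
    - {"tx": 0.02, "ty": 0.05, "tz": -0.8, "wx": -0.019, "wy": 0.0054, "wz": 0}

```text
time: 3.43
tcp_pos: [0.5858, 0.2593, 0.0821]
tcp_rot: [-3.14, 0.698, 1.298]
ft_force: [0.5, -0.2, -0.7]
gripper_width: 1.0
```

```bash
cat > plan.py <<'E'
import sys
from ik import *
from station import manip
D=np.radians
def plan(P,psi,th,n,flip=0):
    s=manip.read_state(); R0=Ro.from_euler('xyz',s['tcp_rot']); R=pose(D(psi),D(th),flip)
    w=(R*R0.inv()).as_rotvec(); d=(np.array(P)-s['tcp_pos'])*100
    print('per row shift cm',d/n,'turn',w/n,'| total',np.linalg.norm(d),np.degrees(np.linalg.norm(w)))
    # margin check along the path
    m=[]
    q=s['qpos']
    for k in range(0,n+1,2):
        b=ik(s['tcp_pos']+d/100*k/n,Ro.from_rotvec(w*k/n)*R0,q)
        m.append(b and round(b[0],2)); q=b[1] if b else q
    print('margins',m,q)
if __name__=='__main__':
    a=list(map(float,sys.argv[1:])); plan(a[:3],a[3],a[4],int(a[5]))
E
python3 st.py; python3 plan.py .586 .259 .028 74.2 -40 10;python3 fit.py|head -1
```

```text
time 3.4333
qpos [ 0.6027  0.8172  1.2496 -0.4239  1.6418  0.971 ]
tcp_pos [0.5858 0.2593 0.0821]
tcp_rot [-3.1397  0.6983  1.2976]
ft_force [ 0.5132 -0.2094 -0.6862]
torque [ 0.2864 -0.0494 -0.004 ]
gripper_width 1.0002792090008679
per row shift cm [ 0.0022441  -0.00308211 -0.54122259] turn [-1.80811884e-05 -1.41852599e-04 -1.39581712e-04] | total 5.4123601500311445 0.11449432054727066
margins [np.float64(0.92), np.float64(0.92), np.float64(0.92), np.float64(0.92), np.float64(0.92), np.float64(0.92)] [ 0.60220699  0.87029921  1.28524925 -0.4230907   1.56035735  1.00910195]
[-2.54269753e-05  1.40322769e-01  5.91791478e-01  4.17035287e-01
```

Call:
carry_out:
  series:
    - {"tx": 0, "ty": 0, "tz": -0.6, "wx": 0, "wy": 0, "wz": 0}
    - {"tx": 0, "ty": 0, "tz": -0.6, "wx": 0, "wy": 0, "wz": 0}
    - {"tx": 0, "ty": 0, "tz": -0.6, "wx": 0, "wy": 0, "wz": 0}
    - {"tx": 0, "ty": 0, "tz": -0.6, "wx": 0, "wy": 0, "wz": 0}
    - {"tx": 0, "ty": 0, "tz": -0.6, "wx": 0, "wy": 0, "wz": 0}
    - {"tx": 0, "ty": 0, "tz": -0.6, "wx": 0, "wy": 0, "wz": 0}
    - {"tx": 0, "ty": 0, "tz": -0.6, "wx": 0, "wy": 0, "wz": 0}
    - {"tx": 0, "ty": 0, "tz": -0.6, "wx": 0, "wy": 0, "wz": 0}
    - {"tx": 0, "ty": 0, "tz": -0.6, "wx": 0, "wy": 0, "wz": 0}
    - {"tx": 0, "ty": 0, "tz": 0, "wx": 0, "wy": 0, "wz": 0}

```text
time: 4.27
tcp_pos: [0.5852, 0.2589, 0.0275]
tcp_rot: [-3.138, 0.698, 1.299]
ft_force: [0.9, 0.2, -0.5]
gripper_width: 0.999
```

```bash
cat > look.py <<'E'
import sys
from h import *
tag=sys.argv[1]; x,y,w,h=map(int,sys.argv[2:6]); x2,y2=map(int,sys.argv[6:8])
o=[]
for n,(a,b) in(('top',(x,y)),('scene',(x2,y2))):
    im,d=manip.get_image(n); np.savez(f'{n}_{tag}.npz',im=im,d=d)
    o.append(cv2.resize(im[b:b+h,a:a+w],(400,400*h//w),interpolation=cv2.INTER_CUBIC)[:,:,::-1])
cv2.imwrite(f'pics/{tag}.png',np.hstack(o))
E
python3 st.py; python3 look.py g1 140 130 140 140 280 110
```

```text
time 4.2667
qpos [ 0.6022  0.8701  1.287  -0.4217  1.5595  1.0068]
tcp_pos [0.5852 0.2589 0.0275]
tcp_rot [-3.1377  0.6979  1.2988]
ft_force [ 0.9082  0.2428 -0.4751]
torque [ 0.2809  0.0234 -0.01  ]
gripper_width 0.9993822129127479
```

View pics/g1.png

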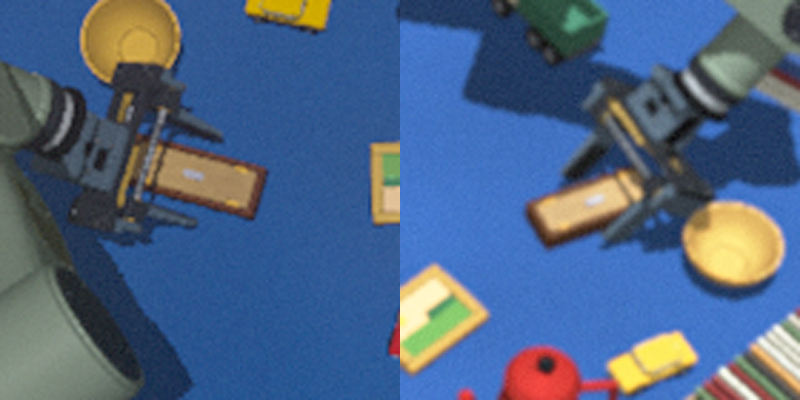

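The picture lies between the open fingers, with its card at top crop (205,175) and the fingertips at (222,133) and (195,222). The bowl is clear of the fingers, so I'm closing.

Call:
carry_out:
  series:
    - {"tx": 0, "ty": 0, "tz": 0, "wx": 0, "wy": 0, "wz": 0}
    - {"tx": 0, "ty": 0, "tz": 0, "wx": 0, "wy": 0, "wz": 0}
    - {"tx": 0, "ty": 0, "tz": 0, "wx": 0, "wy": 0, "wz": 0}
    - {"tx": 0, "ty": 0, "tz": 0, "wx": 0, "wy": 0, "wz": 0}
    - {"tx": 0, "ty": 0, "tz": 0, "wx": 0, "wy": 0, "wz": 0}
    - {"tx": 0, "ty": 0, "tz": 0, "wx": 0, "wy": 0, "wz": 0}
    - {"tx": 0, "ty": 0, "tz": 0, "wx": 0, "wy": 0, "wz": 0}
    - {"tx": 0, "ty": 0, "tz": 0, "wx": 0, "wy": 0, "wz": 0}
    - {"tx": 0, "ty": 0, "tz": 0, "wx": 0, "wy": 0, "wz": 0}
    - {"tx": 0, "ty": 0, "tz": 0, "wx": 0, "wy": 0, "wz": 0}
  fingers: 4.5

```text
time: 5.2
tcp_pos: [0.5857, 0.2593, 0.0291]
tcp_rot: [-3.14, 0.696, 1.297]
ft_force: [0.8, 0.3, 1.6]
gripper_width: 0.632
```

```bash
python3 st.py; python3 plan.py .56 .24 .16 74.2 -40 10; python3 plan.py .5 .21 .16 90 50 20 
```

```text
time 5.2
qpos [ 0.6023  0.8683  1.2855 -0.4219  1.5606  1.0066]
tcp_pos [0.5857 0.2593 0.0291]
tcp_rot [-3.1398  0.6964  1.2974]
ft_force [0.8416 0.3256 1.5818]
torque [ 0.2271  0.0347 -0.0334]
gripper_width 0.632162049802481
per row shift cm [-0.25723775 -0.19308465  1.30867965] turn [-2.01730204e-04 -8.28186490e-05 -1.27955169e-04] | total 13.476258280267599 0.14486490764749851
margins [np.float64(0.92), np.float64(0.92), np.float64(0.92), np.float64(0.92), np.float64(0.91), np.float64(0.91)] [ 0.6009738   0.70142574  1.28066903 -0.4286677   1.71793898  0.93636183]
per row shift cm [-0.42861888 -0.24654232  0.65433983] turn [ 0.07790748 -0.0108132   0.0107268 ] | total 16.403144404391405 90.96552944077082
margins [np.float64(0.92), np.float64(0.99), np.float64(1.08), np.float64(1.05), np.float64(0.97), np.float64(0.9), np.float64(0.83), np.float64(0.77), np.float64(0.72), np.float64(0.67), np.float64(0.63)] [-0.08800428  0.40499006  1.98053158  0.99998891  1.13574149 -0.71725212]
```

Call:
carry_out:
  series:
    - {"tx": 0, "ty": 0, "tz": 0.3, "wx": 0, "wy": 0, "wz": 0}
    - {"tx": 0, "ty": 0, "tz": 0.6, "wx": 0, "wy": 0, "wz": 0}
    - {"tx": -0.3, "ty": -0.2, "tz": 1, "wx": 0, "wy": 0, "wz": 0}
    - {"tx": -0.3, "ty": -0.2, "tz": 1.3, "wx": 0, "wy": 0, "wz": 0}
    - {"tx": -0.3, "ty": -0.2, "tz": 1.3, "wx": 0, "wy": 0, "wz": 0}
    - {"tx": -0.3, "ty": -0.2, "tz": 1.3, "wx": 0, "wy": 0, "wz": 0}
    - {"tx": -0.3, "ty": -0.2, "tz": 1.3, "wx": 0, "wy": 0, "wz": 0}
    - {"tx": -0.3, "ty": -0.2, "tz": 1.3, "wx": 0, "wy": 0, "wz": 0}
    - {"tx": -0.3, "ty": -0.2, "tz": 1.3, "wx": 0, "wy": 0, "wz": 0}
    - {"tx": -0.3, "ty": -0.2, "tz": 1.3, "wx": 0, "wy": 0, "wz": 0}

```text
time: 6.03
tcp_pos: [0.5614, 0.2431, 0.1406]
tcp_rot: [-3.14, 0.696, 1.297]
ft_force: [0.0, 1.0, -2.1]
gripper_width: 0.629
```

```bash
python3 st.py; python3 plan.py .5 .2 .14 90 50 20 ;python3 look.py l1 140 130 140 140 280 90
```

```text
time 6.0333
qpos [ 0.6028  0.7206  1.2927 -0.4247  1.6885  0.9494]
tcp_pos [0.5614 0.2431 0.1406]
tcp_rot [-3.1401  0.696   1.2973]
ft_force [ 0.032   0.9803 -2.0971]
torque [ 0.5359 -0.0721  0.0577]
gripper_width 0.6288135116273789
per row shift cm [-0.30684739 -0.21528363 -0.00308039] turn [ 0.07788708 -0.01080051  0.01073539] | total 7.496982051983008 90.94193195081688
margins [np.float64(0.92), np.float64(0.99), np.float64(1.08), np.float64(1.07), np.float64(0.99), np.float64(0.91), np.float64(0.84), np.float64(0.77), np.float64(0.71), np.float64(0.66), np.float64(0.61)] [-0.10785761  0.43569124  1.99825471  1.00794964  1.12093016 -0.77033888]
```

View pics/l1.png

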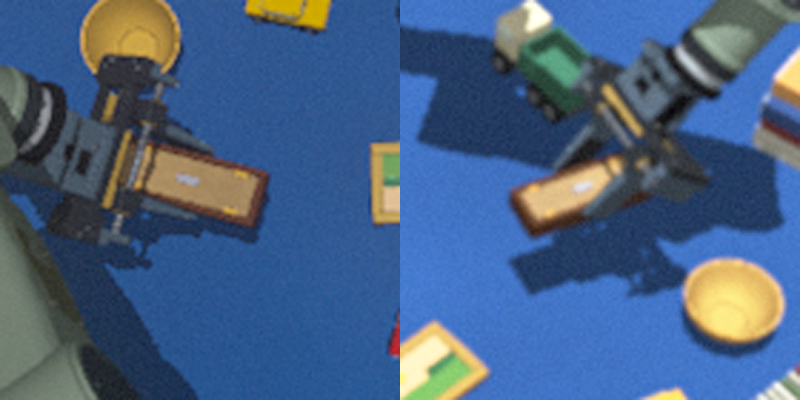

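The picture is lifted and level in the gripper, at scene crop (585,190). Next I turn it upright.

Call:
carry_out:
  series:
    - {"tx": -0.3, "ty": -0.2, "tz": 0, "wx": 0.078, "wy": -0.0108, "wz": 0.0107}
    - {"tx": -0.3, "ty": -0.2, "tz": 0, "wx": 0.078, "wy": -0.0108, "wz": 0.0107}
    - {"tx": -0.3, "ty": -0.2, "tz": 0, "wx": 0.078, "wy": -0.0108, "wz": 0.0107}
    - {"tx": -0.3, "ty": -0.2, "tz": 0, "wx": 0.078, "wy": -0.0108, "wz": 0.0107}
    - {"tx": -0.3, "ty": -0.2, "tz": 0, "wx": 0.078, "wy": -0.0108, "wz": 0.0107}
    - {"tx": -0.3, "ty": -0.2, "tz": 0, "wx": 0.078, "wy": -0.0108, "wz": 0.0107}
    - {"tx": -0.3, "ty": -0.2, "tz": 0, "wx": 0.078, "wy": -0.0108, "wz": 0.0107}
    - {"tx": -0.3, "ty": -0.2, "tz": 0, "wx": 0.078, "wy": -0.0108, "wz": 0.0107}
    - {"tx": -0.3, "ty": -0.2, "tz": 0, "wx": 0.078, "wy": -0.0108, "wz": 0.0107}
    - {"tx": -0.3, "ty": -0.2, "tz": 0, "wx": 0.078, "wy": -0.0108, "wz": 0.0107}

```text
time: 6.97
tcp_pos: [0.5312, 0.2228, 0.1389]
tcp_rot: [-3.083, -0.091, 1.43]
ft_force: [0.7, 0.2, -1.8]
gripper_width: 0.631
```

```bash
python3 st.py; python3 plan.py .5 .2 .14 90 50 10
```

```text
time 6.9667
qpos [0.3181 0.3998 1.6986 0.1236 1.0584 0.395 ]
tcp_pos [0.5312 0.2228 0.1389]
tcp_rot [-3.0833 -0.0913  1.4297]
ft_force [ 0.6623  0.2164 -1.789 ]
torque [-0.2379  0.1023  0.0431]
gripper_width 0.6314383845502196
per row shift cm [-0.3116097  -0.22803182  0.01085901] turn [ 0.07757833 -0.01079644  0.01060906] | total 3.8628621118977753 45.28727425199494
margins [np.float64(0.91), np.float64(0.84), np.float64(0.77), np.float64(0.71), np.float64(0.66), np.float64(0.61)] [-0.10786193  0.43569754  1.99825321  1.00794904  1.12092998 -0.77034505]
```

Call:
carry_out:
  series:
    - {"tx": -0.3, "ty": -0.2, "tz": 0, "wx": 0.0776, "wy": -0.0108, "wz": 0.0106}
    - {"tx": -0.3, "ty": -0.2, "tz": 0, "wx": 0.0776, "wy": -0.0108, "wz": 0.0106}
    - {"tx": -0.3, "ty": -0.2, "tz": 0, "wx": 0.0776, "wy": -0.0108, "wz": 0.0106}
    - {"tx": -0.3, "ty": -0.2, "tz": 0, "wx": 0.0776, "wy": -0.0108, "wz": 0.0106}
    - {"tx": -0.3, "ty": -0.2, "tz": 0, "wx": 0.0776, "wy": -0.0108, "wz": 0.0106}
    - {"tx": -0.3, "ty": -0.2, "tz": 0, "wx": 0.0776, "wy": -0.0108, "wz": 0.0106}
    - {"tx": -0.3, "ty": -0.2, "tz": 0, "wx": 0.0776, "wy": -0.0108, "wz": 0.0106}
    - {"tx": -0.3, "ty": -0.2, "tz": 0, "wx": 0.0776, "wy": -0.0108, "wz": 0.0106}
    - {"tx": -0.3, "ty": -0.2, "tz": 0, "wx": 0.0776, "wy": -0.0108, "wz": 0.0106}
    - {"tx": -0.3, "ty": -0.2, "tz": 0, "wx": 0.0776, "wy": -0.0108, "wz": 0.0106}

```text
time: 7.8
tcp_pos: [0.5013, 0.2026, 0.1388]
tcp_rot: [3.141, -0.873, 1.571]
ft_force: [-0.6, -0.7, -2.7]
gripper_width: 0.635
```

```bash
python3 st.py; python3 plan.py .5 .2 .0814 90 50 10;python3 look.py u1 160 130 140 140 240 90
```

```text
time 7.8
qpos [-0.1025  0.4387  1.9972  1.0123  1.1167 -0.7707]
tcp_pos [0.5013 0.2026 0.1388]
tcp_rot [ 3.1408 -0.8728  1.5714]
ft_force [-0.5635 -0.7415 -2.7254]
torque [-0.8994  0.0651  0.02  ]
gripper_width 0.6346999422061872
per row shift cm [-0.01290246 -0.02622456 -0.57376593] turn [-1.01794826e-05  5.11761025e-05  2.64295954e-06] | total 5.745098300389135 0.029934511998941187
margins [np.float64(0.61), np.float64(0.6), np.float64(0.59), np.float64(0.58), np.float64(0.57), np.float64(0.56)] [-0.10786761  0.53096794  2.04554745  1.0730321   1.04869488 -0.90942922]
```

View pics/u1.png

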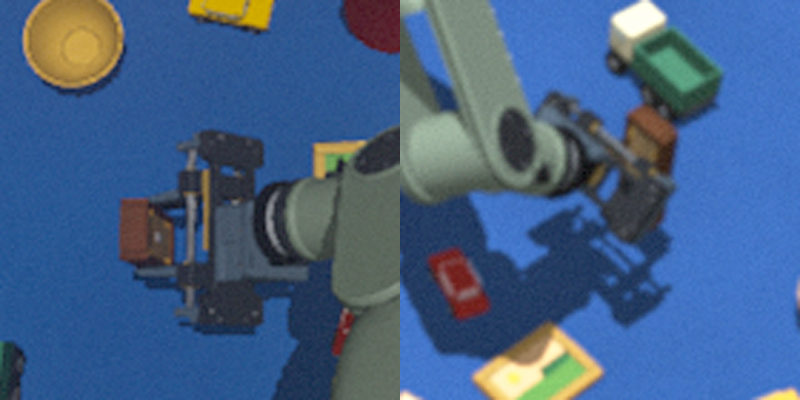

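```bash
python3 - <<'E'
from h import *
D=np.load('top_u1.npz');im=D['im'].astype(int);
c=im[195:227,196:226]; 
m=((im[...,0]>im[...,2]+30)&(im[...,0]-im[...,1]>30)&(im[...,0]<150)).astype(np.uint8); w=np.zeros_like(m); w[190:230,195:225]=1; m*=w
n,L,s,ce=cv2.connectedComponentsWithStats(m); k=1+np.argmax(s[1:,4]); print(s[k],ce[k])
cc=max(cv2.findContours((L==k).astype(np.uint8),0,cv2.CHAIN_APPROX_NONE)[0],key=cv2.contourArea)[:,0]
print(cv2.minAreaRect(ray('top',cc,.2074)[:,:2].astype(np.float32)), ray('top',ce[k],.2074))
P=dep('top',D['d']); q=P[L==k]; print(np.median(q,0)); A=np.c_[q[:,:2],np.ones(len(q))]; print(np.linalg.lstsq(A,q[:,2],rcond=None)[0])
# scene: outline
from scipy.spatial.transform import Rotation as Ro
C=np.array([.5013,.2186,.1324]); pts=np.array([[C[0]+a*.029,C[1]+b*.013,C[2]+e*.075] for e in(1,-1) for a in(1,-1) for b in(1,-1)])
for nme,x,y,sc in(('top',160,130,400/140),('scene',240,90,400/140)):
    I=np.load(f'{nme}_u1.npz')['im'][y:y+140,x:x+140]; I=cv2.resize(I,(400,400))[:,:,::-1].copy()
    uv=(proj(nme,pts)-[x,y]+.5)*sc
    for p in uv: cv2.circle(I,tuple(int(v) for v in p),3,(0,255,255),-1)
    cv2.imwrite(f'pics/ov_{nme}.png',I)
cv2.imwrite('pics/ov.png',np.hstack([cv2.imread('pics/ov_top.png'),cv2.imread('pics/ov_scene.png')]))
E
```

```text
[202 200  10  21 161] [206.53416149 209.60869565]
((0.5013011693954468, 0.21803000569343567), (0.02244468405842781, 0.05391756072640419), 87.5412826538086) [[0.5021836  0.21764576 0.2074    ]]
[0.50134599 0.21753526 0.20661556]
[-0.45936035 -4.45516192  1.40864239]
```

View pics/ov.png

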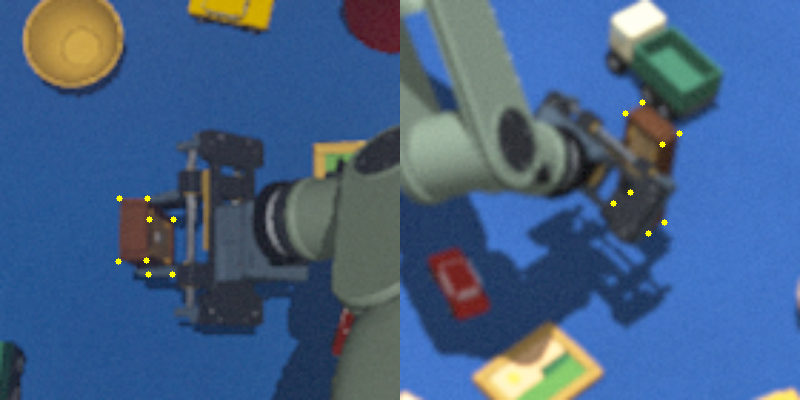

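The predicted corners fit the top view: the end is centred at about (135,230) in the crop, against an expected tilt of 0, within 1°. Lowering.

Call:
carry_out:
  series:
    - {"tx": 0, "ty": 0, "tz": -0.6, "wx": 0, "wy": 0, "wz": 0}
    - {"tx": 0, "ty": 0, "tz": -0.8, "wx": 0, "wy": 0, "wz": 0}
    - {"tx": 0, "ty": 0, "tz": -0.8, "wx": 0, "wy": 0, "wz": 0}
    - {"tx": 0, "ty": 0, "tz": -0.8, "wx": 0, "wy": 0, "wz": 0}
    - {"tx": 0, "ty": 0, "tz": -0.8, "wx": 0, "wy": 0, "wz": 0}
    - {"tx": 0, "ty": 0, "tz": -0.6, "wx": 0, "wy": 0, "wz": 0}
    - {"tx": 0, "ty": 0, "tz": -0.4, "wx": 0, "wy": 0, "wz": 0}
    - {"tx": 0, "ty": 0, "tz": -0.2, "wx": 0, "wy": 0, "wz": 0}
    - {"tx": 0, "ty": 0, "tz": -0.2, "wx": 0, "wy": 0, "wz": 0}
    - {"tx": 0, "ty": 0, "tz": 0, "wx": 0, "wy": 0, "wz": 0}

```text
time: 8.73
tcp_pos: [0.5017, 0.2032, 0.0867]
tcp_rot: [-3.14, -0.87, 1.568]
ft_force: [-0.4, -0.4, -2.0]
gripper_width: 0.637
```

```bash
python3 st.py; 
```

```text
time 8.7333
qpos [-0.1002  0.5223  2.0382  1.0688  1.0509 -0.8888]
tcp_pos [0.5017 0.2032 0.0867]
tcp_rot [-3.14   -0.8705  1.5685]
ft_force [-0.3688 -0.3593 -1.9874]
torque [-0.8469  0.071  -0.0246]
gripper_width 0.6373141133568294
```

Call:
carry_out:
  series:
    - {"tx": 0, "ty": 0, "tz": -0.05, "wx": 0, "wy": 0, "wz": 0}
    - {"tx": 0, "ty": 0, "tz": -0.05, "wx": 0, "wy": 0, "wz": 0}
    - {"tx": 0, "ty": 0, "tz": -0.05, "wx": 0, "wy": 0, "wz": 0}
    - {"tx": 0, "ty": 0, "tz": -0.05, "wx": 0, "wy": 0, "wz": 0}
    - {"tx": 0, "ty": 0, "tz": -0.05, "wx": 0, "wy": 0, "wz": 0}
    - {"tx": 0, "ty": 0, "tz": -0.05, "wx": 0, "wy": 0, "wz": 0}
    - {"tx": 0, "ty": 0, "tz": -0.05, "wx": 0, "wy": 0, "wz": 0}
    - {"tx": 0, "ty": 0, "tz": -0.05, "wx": 0, "wy": 0, "wz": 0}
    - {"tx": 0, "ty": 0, "tz": 0, "wx": 0, "wy": 0, "wz": 0}
    - {"tx": 0, "ty": 0, "tz": 0, "wx": 0, "wy": 0, "wz": 0}

```text
time: 9.57
tcp_pos: [0.5017, 0.2033, 0.0829]
tcp_rot: [-3.14, -0.871, 1.569]
ft_force: [-0.6, -0.7, -2.5]
gripper_width: 0.635
```

```bash
python3 st.py; 
```

```text
time 9.5667
qpos [-0.1002  0.5287  2.041   1.0736  1.0466 -0.8983]
tcp_pos [0.5017 0.2033 0.0829]
tcp_rot [-3.1402 -0.8706  1.5688]
ft_force [-0.6003 -0.7458 -2.4851]
torque [-0.8295  0.0761  0.0185]
gripper_width 0.6349217245687787
```

Call:
carry_out:
  series:
    - {"tx": 0, "ty": 0, "tz": -0.02, "wx": 0, "wy": 0, "wz": 0}
    - {"tx": 0, "ty": 0, "tz": -0.02, "wx": 0, "wy": 0, "wz": 0}
    - {"tx": 0, "ty": 0, "tz": -0.02, "wx": 0, "wy": 0, "wz": 0}
    - {"tx": 0, "ty": 0, "tz": -0.02, "wx": 0, "wy": 0, "wz": 0}
    - {"tx": 0, "ty": 0, "tz": -0.02, "wx": 0, "wy": 0, "wz": 0}
    - {"tx": 0, "ty": 0, "tz": -0.02, "wx": 0, "wy": 0, "wz": 0}
    - {"tx": 0, "ty": 0, "tz": -0.02, "wx": 0, "wy": 0, "wz": 0}
    - {"tx": 0, "ty": 0, "tz": 0, "wx": 0, "wy": 0, "wz": 0}
    - {"tx": 0, "ty": 0, "tz": 0, "wx": 0, "wy": 0, "wz": 0}
    - {"tx": 0, "ty": 0, "tz": 0, "wx": 0, "wy": 0, "wz": 0}

```text
time: 10.4
tcp_pos: [0.5017, 0.2033, 0.0818]
tcp_rot: [-3.141, -0.871, 1.569]
ft_force: [0.4, -0.2, 0.1]
gripper_width: 0.633
```

```bash
python3 st.py; 
```

```text
time 10.4
qpos [-0.1002  0.5309  2.0419  1.0754  1.0453 -0.9017]
tcp_pos [0.5017 0.2033 0.0818]
tcp_rot [-3.1406 -0.8709  1.5691]
ft_force [ 0.4098 -0.2335  0.1139]
torque [-0.608   0.058   0.0232]
gripper_width 0.6334960953726682
```

Contact begins at z = 0.0818, as predicted. A slight press next, then a gentle opening.

Call:
carry_out:
  series:
    - {"tx": 0, "ty": 0, "tz": -0.01, "wx": 0, "wy": 0, "wz": 0}
    - {"tx": 0, "ty": 0, "tz": -0.01, "wx": 0, "wy": 0, "wz": 0}
    - {"tx": 0, "ty": 0, "tz": -0.01, "wx": 0, "wy": 0, "wz": 0}
    - {"tx": 0, "ty": 0, "tz": 0, "wx": 0, "wy": 0, "wz": 0}
    - {"tx": 0, "ty": 0, "tz": 0, "wx": 0, "wy": 0, "wz": 0}
    - {"tx": 0, "ty": 0, "tz": 0, "wx": 0, "wy": 0, "wz": 0}
    - {"tx": 0, "ty": 0, "tz": 0, "wx": 0, "wy": 0, "wz": 0}
    - {"tx": 0, "ty": 0, "tz": 0, "wx": 0, "wy": 0, "wz": 0}
    - {"tx": 0, "ty": 0, "tz": 0, "wx": 0, "wy": 0, "wz": 0}
    - {"tx": 0, "ty": 0, "tz": 0, "wx": 0, "wy": 0, "wz": 0}

```text
time: 11.23
tcp_pos: [0.5018, 0.2034, 0.0817]
tcp_rot: [-3.141, -0.871, 1.569]
ft_force: [-2.2, -2.6, 5.4]
gripper_width: 0.636
```

```bash
python3 st.py|tail -4
```

```text
tcp_rot [-3.1408 -0.8714  1.5693]
ft_force [-2.177  -2.6347  5.3843]
torque [-0.2425  0.2738  0.2031]
gripper_width 0.6357830368666867
```

Call:
carry_out:
  series:
    - {"tx": 0, "ty": 0, "tz": 0, "wx": 0, "wy": 0, "wz": 0}
    - {"tx": 0, "ty": 0, "tz": 0, "wx": 0, "wy": 0, "wz": 0}
    - {"tx": 0, "ty": 0, "tz": 0, "wx": 0, "wy": 0, "wz": 0}
    - {"tx": 0, "ty": 0, "tz": 0, "wx": 0, "wy": 0, "wz": 0}
    - {"tx": 0, "ty": 0, "tz": 0, "wx": 0, "wy": 0, "wz": 0}
    - {"tx": 0, "ty": 0, "tz": 0, "wx": 0, "wy": 0, "wz": 0}
    - {"tx": 0, "ty": 0, "tz": 0, "wx": 0, "wy": 0, "wz": 0}
    - {"tx": 0, "ty": 0, "tz": 0, "wx": 0, "wy": 0, "wz": 0}
    - {"tx": 0, "ty": 0, "tz": 0, "wx": 0, "wy": 0, "wz": 0}
    - {"tx": 0, "ty": 0, "tz": 0, "wx": 0, "wy": 0, "wz": 0}
  fingers: 8.6

```text
time: 12.07
tcp_pos: [0.5017, 0.2033, 0.0813]
tcp_rot: [-3.14, -0.87, 1.569]
ft_force: [0.4, -0.7, 0.4]
gripper_width: 0.943
```

```bash
python3 st.py;python3 look.py r1 160 130 140 140 240 90
```

```text
time 12.0667
qpos [-0.1002  0.5316  2.0421  1.0756  1.0446 -0.9024]
tcp_pos [0.5017 0.2033 0.0813]
tcp_rot [-3.1404 -0.8705  1.5689]
ft_force [ 0.4345 -0.7463  0.4446]
torque [-0.5171 -0.0172  0.077 ]
gripper_width 0.94343537804369
```

View pics/r1.png

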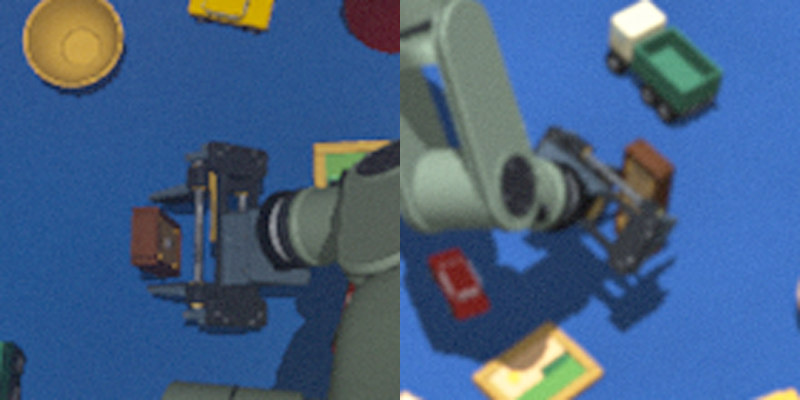

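The picture stands upright by itself, with its top end at top crop (152,238). Backing out along the tool axis.

Call:
carry_out:
  series:
    - {"tx": 0, "ty": -0.3, "tz": 0.25, "wx": 0, "wy": 0, "wz": 0}
    - {"tx": 0, "ty": -0.61, "tz": 0.51, "wx": 0, "wy": 0, "wz": 0}
    - {"tx": 0, "ty": -0.61, "tz": 0.51, "wx": 0, "wy": 0, "wz": 0}
    - {"tx": 0, "ty": -0.61, "tz": 0.51, "wx": 0, "wy": 0, "wz": 0}
    - {"tx": 0, "ty": -0.61, "tz": 0.51, "wx": 0, "wy": 0, "wz": 0}
    - {"tx": 0, "ty": -0.61, "tz": 0.51, "wx": 0, "wy": 0, "wz": 0}
    - {"tx": 0, "ty": -0.61, "tz": 0.51, "wx": 0, "wy": 0, "wz": 0}
    - {"tx": 0, "ty": -0.61, "tz": 0.51, "wx": 0, "wy": 0, "wz": 0}
    - {"tx": 0, "ty": -0.61, "tz": 0.51, "wx": 0, "wy": 0, "wz": 0}
    - {"tx": 0, "ty": -0.61, "tz": 0.51, "wx": 0, "wy": 0, "wz": 0}
  fingers: 9.1

```text
time: 13.0
tcp_pos: [0.5017, 0.1447, 0.1302]
tcp_rot: [-3.141, -0.87, 1.569]
ft_force: [0.7, -0.8, -0.4]
gripper_width: 0.995
```

```bash
python3 st.py; python3 plan.py .502 .21 .28 90 0 10
```

```text
time 13.0
qpos [-0.2144  0.4603  1.9855  0.947   1.1695 -0.8214]
tcp_pos [0.5017 0.1447 0.1302]
tcp_rot [-3.1405 -0.8705  1.5688]
ft_force [ 0.6583 -0.8397 -0.3779]
torque [-0.4917  0.0375  0.0038]
gripper_width 0.9953380077744775
per row shift cm [0.00281239 0.65329081 1.49764703] turn [-8.70464100e-02 -1.67504977e-05  1.35792964e-04] | total 16.339349467168763 49.87398073002559
margins [np.float64(0.62), np.float64(0.68), np.float64(0.75), np.float64(0.84), np.float64(0.95), np.float64(1.06)] [3.75070471e-01 2.44460740e-01 1.55194672e+00 3.12539933e-12
 1.34518519e+00 3.75070471e-01]
```

Call:
carry_out:
  series:
    - {"tx": 0, "ty": 0.3, "tz": 1.5, "wx": -0.087, "wy": 0, "wz": 0}
    - {"tx": 0, "ty": 0.4, "tz": 1.5, "wx": -0.087, "wy": 0, "wz": 0}
    - {"tx": 0, "ty": 0.5, "tz": 1.5, "wx": -0.087, "wy": 0, "wz": 0}
    - {"tx": 0, "ty": 0.6, "tz": 1.5, "wx": -0.087, "wy": 0, "wz": 0}
    - {"tx": 0, "ty": 0.7, "tz": 1.5, "wx": -0.087, "wy": 0, "wz": 0}
    - {"tx": 0, "ty": 0.8, "tz": 1.5, "wx": -0.087, "wy": 0, "wz": 0}
    - {"tx": 0, "ty": 0.8, "tz": 1.5, "wx": -0.087, "wy": 0, "wz": 0}
    - {"tx": 0, "ty": 0.8, "tz": 1.5, "wx": -0.087, "wy": 0, "wz": 0}
    - {"tx": 0, "ty": 0.8, "tz": 1.5, "wx": -0.087, "wy": 0, "wz": 0}
    - {"tx": 0, "ty": 0.8, "tz": 1.5, "wx": -0.087, "wy": 0, "wz": 0}

```text
time: 13.83
tcp_pos: [0.5016, 0.2102, 0.2816]
tcp_rot: [3.139, 0.004, 1.568]
ft_force: [0.0, 0.2, -0.5]
gripper_width: 0.998
```

```bash
python3 st.py; python3 plan.py .502 .3035 .139 90 -50 10;python3 look.py r2 160 130 140 140 240 90
```

```text
time 13.8333
qpos [ 0.3782  0.2429  1.5501 -0.0045  1.348   0.3819]
tcp_pos [0.5016 0.2102 0.2816]
tcp_rot [3.1394 0.0038 1.5681]
ft_force [ 0.0458  0.1724 -0.5181]
torque [-0.0511  0.0408 -0.0016]
gripper_width 0.9976669469549403
per row shift cm [ 0.00436109  0.93329763 -1.42577006] turn [-0.08688265  0.00032103  0.0001569 ] | total 17.040785638946087 49.780510369892525
margins [np.float64(1.06), np.float64(1.07), np.float64(1.05), np.float64(0.94), np.float64(0.85), np.float64(0.78)] [ 0.8119254   0.73588288  1.37610537 -0.56187001  1.71659337  0.93216909]
```

View pics/r2.png

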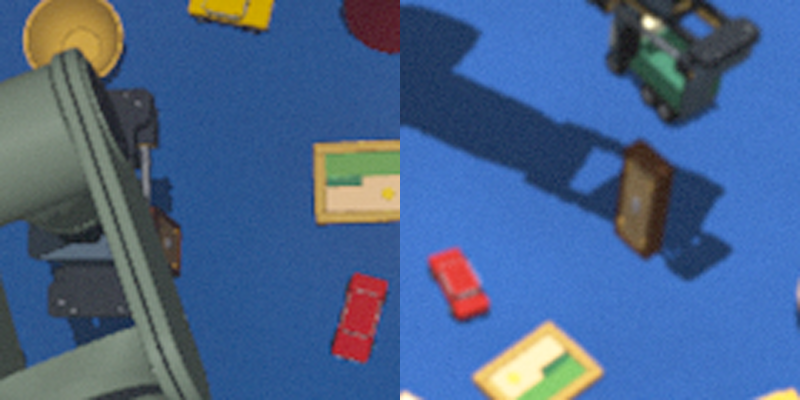

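```bash
python3 - <<'E'
from h import *
for t,z in(('u1',.207),('r1',.15)):
    im=np.load(f'top_{t}.npz')['im'].astype(int)
    m=((im[...,0]>im[...,2]+30)&(im[...,0]-im[...,1]>25)&(im[...,0]<150)).astype(np.uint8); w=np.zeros_like(m); w[190:235,195:222]=1; m*=w
    n,L,s,ce=cv2.connectedComponentsWithStats(m); k=1+np.argmax(s[1:,4]); print(s[k],ce[k])
    cc=max(cv2.findContours((L==k).astype(np.uint8),0,cv2.CHAIN_APPROX_NONE)[0],key=cv2.contourArea)[:,0]
    print(cv2.minAreaRect(ray('top',cc,z)[:,:2].astype(np.float32)), ray('top',ce[k],z))
E
```

```text
[202 200  10  21 174] [206.57471264 209.83333333]
((0.5012894868850708, 0.2177993208169937), (0.05380232632160187, 0.02380627579987049), 1.0877604484558105) [[0.50163355 0.21760475 0.207     ]]
[206 203  11  19 146] [210.49315068 211.65068493]
((0.5025532841682434, 0.21589262783527374), (0.027961034327745438, 0.05049325153231621), 89.54814147949219) [[0.50346489 0.21777116 0.15      ]]
```

Call:
carry_out:
  series:
    - {"tx": 0, "ty": 1.3, "tz": -0.5, "wx": -0.087, "wy": 0, "wz": 0}
    - {"tx": 0, "ty": 1.3, "tz": -1, "wx": -0.087, "wy": 0, "wz": 0}
    - {"tx": 0, "ty": 1.2, "tz": -1.3, "wx": -0.087, "wy": 0, "wz": 0}
    - {"tx": 0, "ty": 1.0, "tz": -1.5, "wx": -0.087, "wy": 0, "wz": 0}
    - {"tx": 0, "ty": 1.0, "tz": -1.6, "wx": -0.087, "wy": 0, "wz": 0}
    - {"tx": 0, "ty": 0.9, "tz": -1.6, "wx": -0.087, "wy": 0, "wz": 0}
    - {"tx": 0, "ty": 0.8, "tz": -1.7, "wx": -0.087, "wy": 0, "wz": 0}
    - {"tx": 0, "ty": 0.7, "tz": -1.7, "wx": -0.087, "wy": 0, "wz": 0}
    - {"tx": 0, "ty": 0.6, "tz": -1.7, "wx": -0.087, "wy": 0, "wz": 0}
    - {"tx": 0, "ty": 0.5, "tz": -1.7, "wx": -0.087, "wy": 0, "wz": 0}

```text
time: 14.77
tcp_pos: [0.5016, 0.3022, 0.1353]
tcp_rot: [-3.139, 0.873, 1.571]
ft_force: [0.4, -0.4, 0.2]
gripper_width: 0.997
```

```bash
python3 st.py; python3 plan.py .502 .2345 .081 90 -50 20;python3 look.py r3 160 130 140 140 240 90
```

```text
time 14.7667
qpos [ 0.8105  0.7389  1.381  -0.5607  1.7113  0.9356]
tcp_pos [0.5016 0.3022 0.1353]
tcp_rot [-3.1393  0.8735  1.5707]
ft_force [ 0.4431 -0.3804  0.243 ]
torque [0.4419 0.0617 0.0089]
gripper_width 0.9974398146981849
per row shift cm [ 0.00175539 -0.33850972 -0.27139124] turn [ 4.09021093e-05 -7.49178042e-05  9.41584319e-05] | total 8.677444719854037 0.14563261863091184
margins [np.float64(0.78), np.float64(0.78), np.float64(0.77), np.float64(0.77), np.float64(0.77), np.float64(0.76), np.float64(0.76), np.float64(0.75), np.float64(0.75), np.float64(0.75), np.float64(0.74)] [ 0.74334284  0.73446692  1.55994705 -0.59965525  1.53371201  0.98590712]
```

View pics/r3.png

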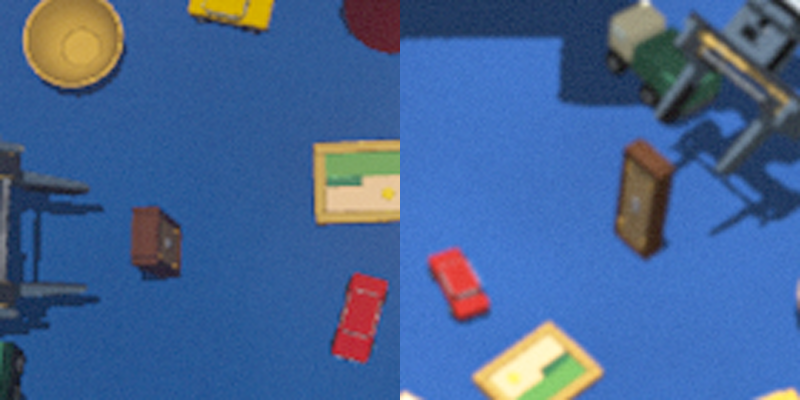

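The picture stands at top crop (150,240), between the approach lines of the fingers at rows 187 and 290. Approaching from its face side.

Call:
carry_out:
  series:
    - {"tx": 0, "ty": -0.4, "tz": -0.33, "wx": 0, "wy": 0, "wz": 0}
    - {"tx": 0, "ty": -0.6, "tz": -0.5, "wx": 0, "wy": 0, "wz": 0}
    - {"tx": 0, "ty": -0.8, "tz": -0.6, "wx": 0, "wy": 0, "wz": 0}
    - {"tx": 0, "ty": -0.8, "tz": -0.6, "wx": 0, "wy": 0, "wz": 0}
    - {"tx": 0, "ty": -0.8, "tz": -0.6, "wx": 0, "wy": 0, "wz": 0}
    - {"tx": 0, "ty": -0.8, "tz": -0.6, "wx": 0, "wy": 0, "wz": 0}
    - {"tx": 0, "ty": -0.8, "tz": -0.6, "wx": 0, "wy": 0, "wz": 0}
    - {"tx": 0, "ty": -0.7, "tz": -0.5, "wx": 0, "wy": 0, "wz": 0}
    - {"tx": 0, "ty": -0.5, "tz": -0.4, "wx": 0, "wy": 0, "wz": 0}
    - {"tx": 0, "ty": -0.3, "tz": -0.3, "wx": 0, "wy": 0, "wz": 0}

```text
time: 15.7
tcp_pos: [0.5016, 0.2374, 0.0859]
tcp_rot: [3.141, 0.87, 1.569]
ft_force: [0.4, 0.0, 0.3]
gripper_width: 0.999
```

```bash
python3 st.py; python3 plan.py .502 .2345 .081 90 -50 5;python3 look.py g2 160 130 140 140 240 90
```

```text
time 15.7
qpos [ 0.7462  0.7297  1.5526 -0.5958  1.543   0.9818]
tcp_pos [0.5016 0.2374 0.0859]
tcp_rot [3.1408 0.87   1.5692]
ft_force [0.3614 0.0355 0.2784]
torque [0.4418 0.1031 0.0341]
gripper_width 0.9994836155491799
per row shift cm [ 0.0086783  -0.05897321 -0.09714141] turn [-5.37089144e-04  9.89142159e-05  1.98668467e-04] | total 0.5698597734148548 0.16648292449402652
margins [np.float64(0.74), np.float64(0.74), np.float64(0.74)] [ 0.74391062  0.73349848  1.55849195 -0.59887229  1.53555477  0.9850813 ]
```

View pics/g2.png

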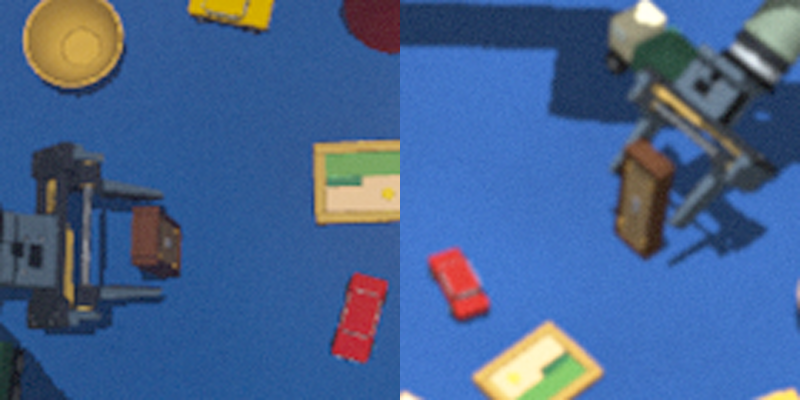

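Call:
carry_out:
  series:
    - {"tx": 0.03, "ty": -0.1, "tz": -0.1, "wx": 0, "wy": 0, "wz": 0}
    - {"tx": 0, "ty": -0.1, "tz": -0.1, "wx": 0, "wy": 0, "wz": 0}
    - {"tx": 0, "ty": -0.1, "tz": -0.1, "wx": 0, "wy": 0, "wz": 0}
    - {"tx": 0, "ty": 0, "tz": -0.1, "wx": 0, "wy": 0, "wz": 0}
    - {"tx": 0, "ty": 0, "tz": -0.1, "wx": 0, "wy": 0, "wz": 0}
    - {"tx": 0, "ty": 0, "tz": 0, "wx": 0, "wy": 0, "wz": 0}
    - {"tx": 0, "ty": 0, "tz": 0, "wx": 0, "wy": 0, "wz": 0}
    - {"tx": 0, "ty": 0, "tz": 0, "wx": 0, "wy": 0, "wz": 0}
    - {"tx": 0, "ty": 0, "tz": 0, "wx": 0, "wy": 0, "wz": 0}
    - {"tx": 0, "ty": 0, "tz": 0, "wx": 0, "wy": 0, "wz": 0}
  fingers: 6.6

```text
time: 16.63
tcp_pos: [0.5021, 0.2354, 0.0814]
tcp_rot: [3.14, 0.869, 1.569]
ft_force: [-0.0, 0.6, 0.1]
gripper_width: 0.719
```

Call:
carry_out:
  series:
    - {"tx": 0, "ty": 0, "tz": 0, "wx": 0, "wy": 0, "wz": 0}
    - {"tx": 0, "ty": 0, "tz": 0, "wx": 0, "wy": 0, "wz": 0}
    - {"tx": 0, "ty": 0, "tz": 0, "wx": 0, "wy": 0, "wz": 0}
    - {"tx": 0, "ty": 0, "tz": 0, "wx": 0, "wy": 0, "wz": 0}
    - {"tx": 0, "ty": 0, "tz": 0, "wx": 0, "wy": 0, "wz": 0}
    - {"tx": 0, "ty": 0, "tz": 0, "wx": 0, "wy": 0, "wz": 0}
    - {"tx": 0, "ty": 0, "tz": 0, "wx": 0, "wy": 0, "wz": 0}
    - {"tx": 0, "ty": 0, "tz": 0, "wx": 0, "wy": 0, "wz": 0}
    - {"tx": 0, "ty": 0, "tz": 0, "wx": 0, "wy": 0, "wz": 0}
    - {"tx": 0, "ty": 0, "tz": 0, "wx": 0, "wy": 0, "wz": 0}
  fingers: 4.5

```text
time: 17.47
tcp_pos: [0.502, 0.2353, 0.0814]
tcp_rot: [3.14, 0.87, 1.569]
ft_force: [-1.2, 0.4, -0.1]
gripper_width: 0.633
```

```bash
python3 st.py; python3 look.py g3 160 130 140 140 240 90
```

```text
time 17.4667
qpos [ 0.7436  0.7332  1.559  -0.5979  1.5329  0.986 ]
tcp_pos [0.502  0.2353 0.0814]
tcp_rot [3.1399 0.8695 1.5688]
ft_force [-1.1778  0.4402 -0.1464]
torque [ 0.411   0.0693 -0.0865]
gripper_width 0.6326100375110785
```

View pics/g3.png

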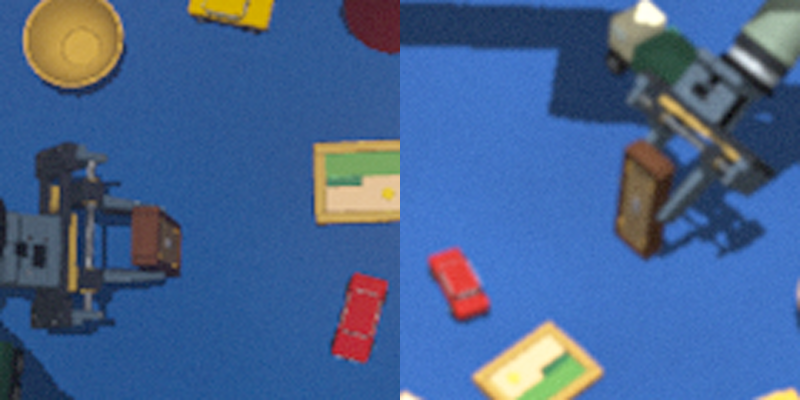

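The grip holds at 57.7 mm opening. Lifting now, then the combined turn and carry to the board.

Call:
carry_out:
  series:
    - {"tx": 0, "ty": 0, "tz": 0.3, "wx": 0, "wy": 0, "wz": 0}
    - {"tx": 0, "ty": 0, "tz": 0.6, "wx": 0, "wy": 0, "wz": 0}
    - {"tx": 0, "ty": 0, "tz": 1, "wx": 0, "wy": 0, "wz": 0}
    - {"tx": 0, "ty": 0, "tz": 1.5, "wx": 0, "wy": 0, "wz": 0}
    - {"tx": 0, "ty": 0, "tz": 1.5, "wx": 0, "wy": 0, "wz": 0}
    - {"tx": 0, "ty": 0, "tz": 1.5, "wx": 0, "wy": 0, "wz": 0}
    - {"tx": 0, "ty": 0, "tz": 1.5, "wx": 0, "wy": 0, "wz": 0}
    - {"tx": 0, "ty": 0, "tz": 1.5, "wx": 0, "wy": 0, "wz": 0}
    - {"tx": 0, "ty": 0, "tz": 1.5, "wx": 0, "wy": 0, "wz": 0}
    - {"tx": 0, "ty": 0, "tz": 1.2, "wx": 0, "wy": 0, "wz": 0}

```text
time: 18.4
tcp_pos: [0.5021, 0.2354, 0.2046]
tcp_rot: [3.138, 0.869, 1.567]
ft_force: [0.4, 0.1, -1.8]
gripper_width: 0.634
```

```bash
python3 st.py; python3 plan.py .5696 -.2011 .15 108.1 40.2 30
```

```text
time 18.4
qpos [ 0.7436  0.6041  1.4561 -0.6055  1.7232  0.8557]
tcp_pos [0.5021 0.2354 0.2046]
tcp_rot [3.1379 0.8685 1.5673]
ft_force [ 0.4485  0.1215 -1.7772]
torque [0.736  0.0638 0.0249]
gripper_width 0.6338191854932611
per row shift cm [ 0.22488723 -1.45507045 -0.18191622] turn [0.05185952 0.00830708 0.00834574] | total 44.50626939585645 91.408989748197
margins [np.float64(0.73), np.float64(0.77), np.float64(0.81), np.float64(0.86), np.float64(0.92), np.float64(0.92), np.float64(0.91), np.float64(0.9), np.float64(0.91), np.float64(0.93), np.float64(0.97), np.float64(1.01), np.float64(1.06), np.float64(1.13), np.float64(1.05), np.float64(0.93)] [-0.57365482  0.69832441  1.31599835  0.42212388  1.69623486 -0.96023617]
```

Call:
carry_out:
  series:
    - {"tx": 0.2, "ty": -0.7, "tz": 0, "wx": 0.052, "wy": 0.0083, "wz": 0.0083}
    - {"tx": 0.22, "ty": -1.4, "tz": 0, "wx": 0.052, "wy": 0.0083, "wz": 0.0083}
    - {"tx": 0.22, "ty": -1.5, "tz": 0, "wx": 0.052, "wy": 0.0083, "wz": 0.0083}
    - {"tx": 0.22, "ty": -1.5, "tz": 0, "wx": 0.052, "wy": 0.0083, "wz": 0.0083}
    - {"tx": 0.22, "ty": -1.5, "tz": 0, "wx": 0.052, "wy": 0.0083, "wz": 0.0083}
    - {"tx": 0.22, "ty": -1.5, "tz": 0, "wx": 0.052, "wy": 0.0083, "wz": 0.0083}
    - {"tx": 0.22, "ty": -1.5, "tz": 0, "wx": 0.052, "wy": 0.0083, "wz": 0.0083}
    - {"tx": 0.22, "ty": -1.5, "tz": 0, "wx": 0.052, "wy": 0.0083, "wz": 0.0083}
    - {"tx": 0.22, "ty": -1.5, "tz": 0, "wx": 0.052, "wy": 0.0083, "wz": 0.0083}
    - {"tx": 0.22, "ty": -1.5, "tz": 0, "wx": 0.052, "wy": 0.0083, "wz": 0.0083}

```text
time: 19.23
tcp_pos: [0.5234, 0.0934, 0.2032]
tcp_rot: [-3.08, 0.344, 1.692]
ft_force: [-0.4, -0.9, -1.7]
gripper_width: 0.636
```

Call:
carry_out:
  series:
    - {"tx": 0.22, "ty": -1.5, "tz": 0, "wx": 0.052, "wy": 0.0083, "wz": 0.0083}
    - {"tx": 0.22, "ty": -1.5, "tz": 0, "wx": 0.052, "wy": 0.0083, "wz": 0.0083}
    - {"tx": 0.22, "ty": -1.5, "tz": 0, "wx": 0.052, "wy": 0.0083, "wz": 0.0083}
    - {"tx": 0.22, "ty": -1.5, "tz": 0, "wx": 0.052, "wy": 0.0083, "wz": 0.0083}
    - {"tx": 0.22, "ty": -1.5, "tz": 0, "wx": 0.052, "wy": 0.0083, "wz": 0.0083}
    - {"tx": 0.22, "ty": -1.5, "tz": 0, "wx": 0.052, "wy": 0.0083, "wz": 0.0083}
    - {"tx": 0.22, "ty": -1.5, "tz": 0, "wx": 0.052, "wy": 0.0083, "wz": 0.0083}
    - {"tx": 0.22, "ty": -1.5, "tz": 0, "wx": 0.052, "wy": 0.0083, "wz": 0.0083}
    - {"tx": 0.22, "ty": -1.5, "tz": 0, "wx": 0.052, "wy": 0.0083, "wz": 0.0083}
    - {"tx": 0.22, "ty": -1.5, "tz": 0, "wx": 0.052, "wy": 0.0083, "wz": 0.0083}

```text
time: 20.07
tcp_pos: [0.5451, -0.0567, 0.2031]
tcp_rot: [-3.082, -0.183, 1.778]
ft_force: [-1.0, -0.0, -3.0]
gripper_width: 0.637
```

```bash
python3 st.py; python3 plan.py .5696 -.2011 .13 108.1 40.2 10
```

```text
time 20.0667
qpos [-0.2071  0.3601  1.5962  0.1475  1.3169 -0.4658]
tcp_pos [ 0.5451 -0.0567  0.2031]
tcp_rot [-3.0822 -0.1828  1.7776]
ft_force [-0.9888 -0.0272 -3.0107]
torque [-0.2363 -0.0805  0.0325]
gripper_width 0.6367225028133654
per row shift cm [ 0.24481357 -1.44376042 -0.73138612] turn [0.05151979 0.00815621 0.0080939 ] | total 16.36857809096108 30.24394289416794
margins [np.float64(1.01), np.float64(1.04), np.float64(1.08), np.float64(1.13), np.float64(1.06), np.float64(0.97)] [-0.57365484  0.71547838  1.33587685  0.42047341  1.66243991 -0.97546939]
```

Call:
carry_out:
  series:
    - {"tx": 0.26, "ty": -1.5, "tz": -0.3, "wx": 0.0515, "wy": 0.0082, "wz": 0.0081}
    - {"tx": 0.26, "ty": -1.5, "tz": -0.5, "wx": 0.0515, "wy": 0.0082, "wz": 0.0081}
    - {"tx": 0.26, "ty": -1.5, "tz": -0.8, "wx": 0.0515, "wy": 0.0082, "wz": 0.0081}
    - {"tx": 0.26, "ty": -1.5, "tz": -0.8, "wx": 0.0515, "wy": 0.0082, "wz": 0.0081}
    - {"tx": 0.26, "ty": -1.5, "tz": -0.8, "wx": 0.0515, "wy": 0.0082, "wz": 0.0081}
    - {"tx": 0.26, "ty": -1.5, "tz": -0.8, "wx": 0.0515, "wy": 0.0082, "wz": 0.0081}
    - {"tx": 0.26, "ty": -1.5, "tz": -0.8, "wx": 0.0515, "wy": 0.0082, "wz": 0.0081}
    - {"tx": 0.26, "ty": -1.5, "tz": -0.8, "wx": 0.0515, "wy": 0.0082, "wz": 0.0081}
    - {"tx": 0.2, "ty": -1.4, "tz": -0.8, "wx": 0.0515, "wy": 0.0082, "wz": 0.0081}
    - {"tx": 0.16, "ty": -0.9, "tz": -0.7, "wx": 0.0515, "wy": 0.0082, "wz": 0.0081}

```text
time: 20.9
tcp_pos: [0.5698, -0.2007, 0.131]
tcp_rot: [-3.14, -0.701, 1.885]
ft_force: [1.2, 0.4, -1.7]
gripper_width: 0.639
```

```bash
python3 st.py; python3 plan.py .5696 -.2011 .043 108.1 40.2 10;python3 look.py p1 260 100 160 160 170 180
```

```text
time 20.9
qpos [-0.5727  0.7142  1.3351  0.42    1.6635 -0.9726]
tcp_pos [ 0.5698 -0.2007  0.131 ]
tcp_rot [-3.1398 -0.7006  1.885 ]
ft_force [ 1.2025  0.4401 -1.7178]
torque [-0.6725 -0.1948 -0.0171]
gripper_width 0.6392179666315425
per row shift cm [-0.00152245 -0.00391502 -0.88033204] turn [ 1.38896031e-04 -9.71455731e-05  5.96545821e-05] | total 8.80342060455972 0.10295405721149234
margins [np.float64(0.97), np.float64(1.0), np.float64(1.02), np.float64(1.05), np.float64(1.08), np.float64(1.11)] [-0.57365486  0.80145788  1.40273162  0.41911017  1.52283053 -1.03772441]
```

View pics/p1.png

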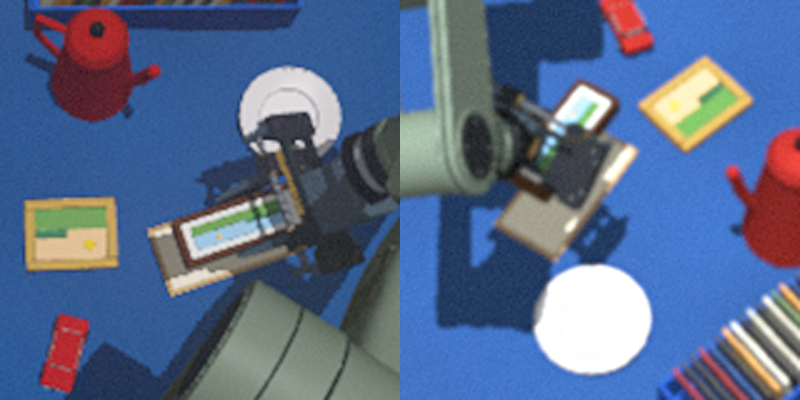

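The picture is face up, at top crop (230,225), above the board (corner at (150,230)) and parallel to it. Descending to just above the board.

Call:
carry_out:
  series:
    - {"tx": 0, "ty": 0, "tz": -0.5, "wx": 0, "wy": 0, "wz": 0}
    - {"tx": 0, "ty": 0, "tz": -0.9, "wx": 0, "wy": 0, "wz": 0}
    - {"tx": 0, "ty": 0, "tz": -1.2, "wx": 0, "wy": 0, "wz": 0}
    - {"tx": 0, "ty": 0, "tz": -1.2, "wx": 0, "wy": 0, "wz": 0}
    - {"tx": 0, "ty": 0, "tz": -1.2, "wx": 0, "wy": 0, "wz": 0}
    - {"tx": 0, "ty": 0, "tz": -1.2, "wx": 0, "wy": 0, "wz": 0}
    - {"tx": 0, "ty": -0.04, "tz": -1.1, "wx": 0, "wy": 0, "wz": 0}
    - {"tx": 0, "ty": 0, "tz": -0.8, "wx": 0, "wy": 0, "wz": 0}
    - {"tx": 0, "ty": 0, "tz": -0.5, "wx": 0, "wy": 0, "wz": 0}
    - {"tx": 0, "ty": 0, "tz": -0.3, "wx": 0, "wy": 0, "wz": 0}

```text
time: 21.83
tcp_pos: [0.57, -0.1989, 0.0414]
tcp_rot: [-3.139, -0.701, 1.883]
ft_force: [1.1, 0.5, -2.1]
gripper_width: 0.632
```

```bash
python3 st.py; python3 plan.py .5696 -.2011 .033 108.1 40.2 10;python3 look.py p2 300 150 110 110 190 200
```

```text
time 21.8333
qpos [-0.5707  0.8018  1.4064  0.4203  1.5175 -1.0346]
tcp_pos [ 0.57   -0.1989  0.0414]
tcp_rot [-3.1394 -0.7007  1.8834]
ft_force [ 1.0749  0.4713 -2.1404]
torque [-0.6849 -0.1807 -0.0125]
gripper_width 0.632451015971399
per row shift cm [-0.00419259 -0.0215308  -0.08387114] turn [ 0.00013731 -0.0001341   0.00019135] | total 0.8669210750753302 0.1552832689291142
margins [np.float64(1.11), np.float64(1.11), np.float64(1.12), np.float64(1.12), np.float64(1.12), np.float64(1.12)] [-0.57365488  0.81243076  1.40840771  0.41948721  1.50762373 -1.04451296]
```

View pics/p2.png

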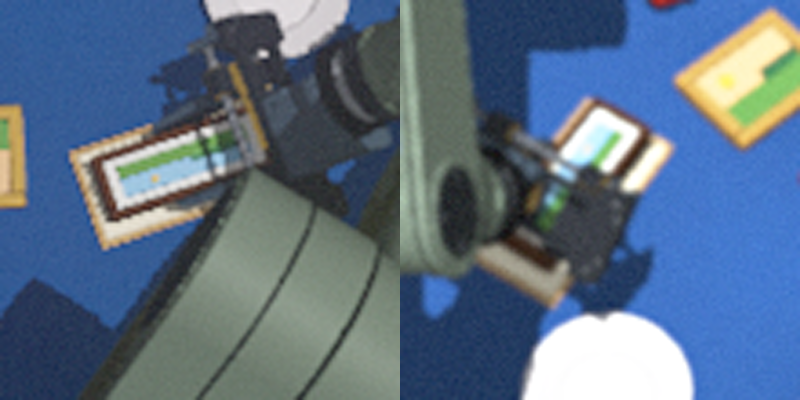

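```bash
python3 - <<'E'
from h import *
im=np.load('top_p2.npz')['im']; c=cv2.resize(im[180:225,315:365],None,fx=14,fy=12,interpolation=cv2.INTER_CUBIC)[:,:,::-1].copy()
# predicted corners of picture in hand
P=np.array([.57-.002,-.1989+.0061]); d=np.array([np.cos(np.radians(107.9)),np.sin(np.radians(107.9))]); n=np.array([-d[1],d[0]])
pts=[np.r_[P+a*.075*d+b*.029*n,.0414-.016+.013] for a in(1,-1) for b in(1,-1)]
B=np.array([.5676,-.195]); e=np.array([np.cos(np.radians(108.1)),np.sin(np.radians(108.1))]); m=np.array([-e[1],e[0]])
bts=[np.r_[B+a*.09*e+b*.045*m,.004] for a in(1,-1) for b in(1,-1)]
for Q,col in((pts,(0,0,255)),(bts,(0,255,0))):
    for u in proj('top',np.array(Q)):
        cv2.circle(c,(int((u[0]-315+.5)*14),int((u[1]-180+.5)*12)),5,col,-1)
cv2.imwrite('pics/p2z.png',c)
E
```

```text
(no output)
```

View pics/p2z.png

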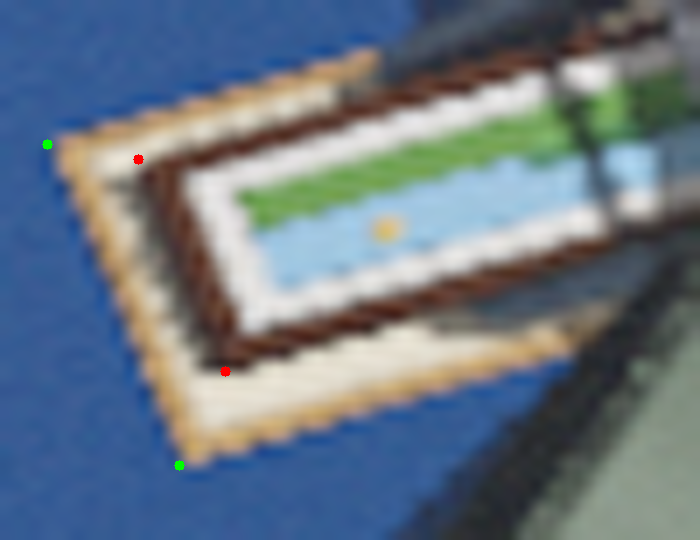

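Predicted and seen corners agree to about 1 px, which is about 2.5 mm. I'll shift −2 mm in y and lower slowly.

Call:
carry_out:
  series:
    - {"tx": -0.04, "ty": -0.05, "tz": -0.1, "wx": 0, "wy": 0, "wz": 0}
    - {"tx": 0, "ty": -0.05, "tz": -0.1, "wx": 0, "wy": 0, "wz": 0}
    - {"tx": 0, "ty": -0.05, "tz": -0.1, "wx": 0, "wy": 0, "wz": 0}
    - {"tx": 0, "ty": -0.05, "tz": -0.1, "wx": 0, "wy": 0, "wz": 0}
    - {"tx": 0, "ty": 0, "tz": -0.1, "wx": 0, "wy": 0, "wz": 0}
    - {"tx": 0, "ty": 0, "tz": -0.05, "wx": 0, "wy": 0, "wz": 0}
    - {"tx": 0, "ty": 0, "tz": -0.05, "wx": 0, "wy": 0, "wz": 0}
    - {"tx": 0, "ty": 0, "tz": 0, "wx": 0, "wy": 0, "wz": 0}
    - {"tx": 0, "ty": 0, "tz": 0, "wx": 0, "wy": 0, "wz": 0}
    - {"tx": 0, "ty": 0, "tz": 0, "wx": 0, "wy": 0, "wz": 0}

```text
time: 22.77
tcp_pos: [0.5699, -0.201, 0.0364]
tcp_rot: [-3.14, -0.7, 1.884]
ft_force: [0.1, 0.2, -1.7]
gripper_width: 0.632
```

```bash
python3 st.py
```

```text
time 22.7667
qpos [-0.5732  0.8079  1.4071  0.4191  1.511  -1.0398]
tcp_pos [ 0.5699 -0.201   0.0364]
tcp_rot [-3.1404 -0.6998  1.8841]
ft_force [ 0.0536  0.1957 -1.6702]
torque [-0.73   -0.2222 -0.0043]
gripper_width 0.6318420669017853
```

Call:
carry_out:
  series:
    - {"tx": 0, "ty": 0, "tz": -0.04, "wx": 0, "wy": 0, "wz": 0}
    - {"tx": 0, "ty": 0, "tz": -0.04, "wx": 0, "wy": 0, "wz": 0}
    - {"tx": 0, "ty": 0, "tz": -0.04, "wx": 0, "wy": 0, "wz": 0}
    - {"tx": 0, "ty": 0, "tz": -0.03, "wx": 0, "wy": 0, "wz": 0}
    - {"tx": 0, "ty": 0, "tz": -0.03, "wx": 0, "wy": 0, "wz": 0}
    - {"tx": 0, "ty": 0, "tz": -0.03, "wx": 0, "wy": 0, "wz": 0}
    - {"tx": 0, "ty": 0, "tz": -0.03, "wx": 0, "wy": 0, "wz": 0}
    - {"tx": 0, "ty": 0, "tz": 0, "wx": 0, "wy": 0, "wz": 0}
    - {"tx": 0, "ty": 0, "tz": 0, "wx": 0, "wy": 0, "wz": 0}
    - {"tx": 0, "ty": 0, "tz": 0, "wx": 0, "wy": 0, "wz": 0}

```text
time: 23.6
tcp_pos: [0.5698, -0.2011, 0.034]
tcp_rot: [-3.14, -0.7, 1.884]
ft_force: [-0.3, -0.2, -1.6]
gripper_width: 0.635
```

```bash
python3 st.py
```

```text
time 23.6
qpos [-0.5732  0.8106  1.4084  0.4192  1.5073 -1.0414]
tcp_pos [ 0.5698 -0.2011  0.034 ]
tcp_rot [-3.1404 -0.6998  1.884 ]
ft_force [-0.3111 -0.2175 -1.6039]
torque [-0.7038 -0.1771 -0.0037]
gripper_width 0.635056230852479
```

Call:
carry_out:
  series:
    - {"tx": 0, "ty": 0, "tz": -0.02, "wx": 0, "wy": 0, "wz": 0}
    - {"tx": 0, "ty": 0, "tz": -0.02, "wx": 0, "wy": 0, "wz": 0}
    - {"tx": 0, "ty": 0, "tz": -0.02, "wx": 0, "wy": 0, "wz": 0}
    - {"tx": 0, "ty": 0, "tz": -0.01, "wx": 0, "wy": 0, "wz": 0}
    - {"tx": 0, "ty": 0, "tz": -0.01, "wx": 0, "wy": 0, "wz": 0}
    - {"tx": 0, "ty": 0, "tz": -0.01, "wx": 0, "wy": 0, "wz": 0}
    - {"tx": 0, "ty": 0, "tz": 0, "wx": 0, "wy": 0, "wz": 0}
    - {"tx": 0, "ty": 0, "tz": 0, "wx": 0, "wy": 0, "wz": 0}
    - {"tx": 0, "ty": 0, "tz": 0, "wx": 0, "wy": 0, "wz": 0}
    - {"tx": 0, "ty": 0, "tz": 0, "wx": 0, "wy": 0, "wz": 0}

```text
time: 24.43
tcp_pos: [0.5698, -0.2011, 0.0335]
tcp_rot: [-3.141, -0.7, 1.884]
ft_force: [-0.4, -1.9, 3.1]
gripper_width: 0.632
```

```bash
python3 st.py
```

```text
time 24.4333
qpos [-0.5734  0.8112  1.4087  0.4194  1.5067 -1.0421]
tcp_pos [ 0.5698 -0.2011  0.0335]
tcp_rot [-3.1407 -0.7     1.8843]
ft_force [-0.3604 -1.8884  3.0755]
torque [-0.1861 -0.0104  0.0216]
gripper_width 0.6319229490149056
```

Contact with the board at 0.0335, and the load has come off the wrist. Opening gently.

Call:
carry_out:
  series:
    - {"tx": 0, "ty": 0, "tz": 0, "wx": 0, "wy": 0, "wz": 0}
    - {"tx": 0, "ty": 0, "tz": 0, "wx": 0, "wy": 0, "wz": 0}
    - {"tx": 0, "ty": 0, "tz": 0, "wx": 0, "wy": 0, "wz": 0}
    - {"tx": 0, "ty": 0, "tz": 0, "wx": 0, "wy": 0, "wz": 0}
    - {"tx": 0, "ty": 0, "tz": 0, "wx": 0, "wy": 0, "wz": 0}
    - {"tx": 0, "ty": 0, "tz": 0, "wx": 0, "wy": 0, "wz": 0}
    - {"tx": 0, "ty": 0, "tz": 0, "wx": 0, "wy": 0, "wz": 0}
    - {"tx": 0, "ty": 0, "tz": 0, "wx": 0, "wy": 0, "wz": 0}
    - {"tx": 0, "ty": 0, "tz": 0, "wx": 0, "wy": 0, "wz": 0}
    - {"tx": 0, "ty": 0, "tz": 0, "wx": 0, "wy": 0, "wz": 0}
  fingers: 8.4

```text
time: 25.27
tcp_pos: [0.5698, -0.201, 0.0331]
tcp_rot: [-3.14, -0.7, 1.884]
ft_force: [-0.5, 0.6, -0.5]
gripper_width: 0.922
```

```bash
python3 st.py; python3 look.py p3 300 150 110 110 190 200
```

```text
time 25.2667
qpos [-0.5732  0.8116  1.409   0.4192  1.506  -1.042 ]
tcp_pos [ 0.5698 -0.201   0.0331]
tcp_rot [-3.1403 -0.6999  1.884 ]
ft_force [-0.5471  0.5742 -0.5032]
torque [-0.3764 -0.1392 -0.0389]
gripper_width 0.9217377081194684
```

View pics/p3.png

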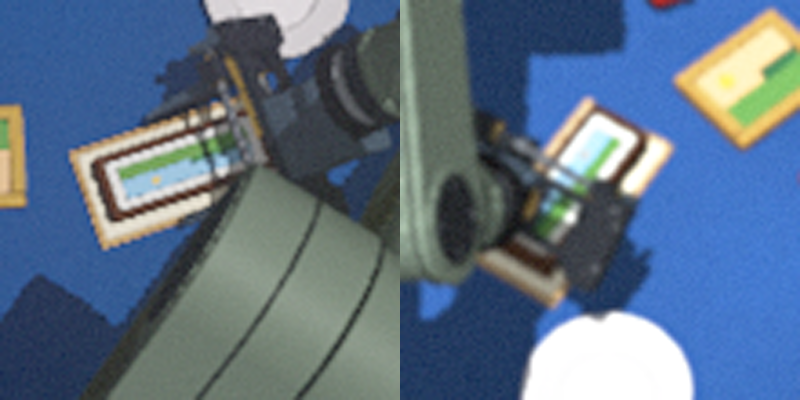

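The picture lies on the board with the fingers clear on both sides. Backing out along the tool axis, then up and away.

Call:
carry_out:
  series:
    - {"tx": 0.08, "ty": -0.24, "tz": 0.31, "wx": 0, "wy": 0, "wz": 0}
    - {"tx": 0.16, "ty": -0.49, "tz": 0.61, "wx": 0, "wy": 0, "wz": 0}
    - {"tx": 0.2, "ty": -0.61, "tz": 0.77, "wx": 0, "wy": 0, "wz": 0}
    - {"tx": 0.2, "ty": -0.61, "tz": 0.77, "wx": 0, "wy": 0, "wz": 0}
    - {"tx": 0.2, "ty": -0.61, "tz": 0.77, "wx": 0, "wy": 0, "wz": 0}
    - {"tx": 0.2, "ty": -0.61, "tz": 0.77, "wx": 0, "wy": 0, "wz": 0}
    - {"tx": 0.2, "ty": -0.61, "tz": 0.77, "wx": 0, "wy": 0, "wz": 0}
    - {"tx": 0.2, "ty": -0.61, "tz": 0.77, "wx": 0, "wy": 0, "wz": 0}
    - {"tx": 0.2, "ty": -0.61, "tz": 0.77, "wx": 0, "wy": 0, "wz": 0}
    - {"tx": 0.2, "ty": -0.61, "tz": 0.77, "wx": 0, "wy": 0, "wz": 0}
  fingers: 9.1

```text
time: 26.2
tcp_pos: [0.5884, -0.2578, 0.1047]
tcp_rot: [-3.14, -0.7, 1.884]
ft_force: [0.2, 0.4, 0.0]
gripper_width: 0.997
```

Call:
carry_out:
  series:
    - {"tx": -1, "ty": -1.5, "tz": 1.2, "wx": 0, "wy": 0, "wz": 0}
    - {"tx": -1, "ty": -1.5, "tz": 1.2, "wx": 0, "wy": 0, "wz": 0}
    - {"tx": -1, "ty": -1.5, "tz": 1.2, "wx": 0, "wy": 0, "wz": 0}
    - {"tx": -1, "ty": -1.5, "tz": 1.2, "wx": 0, "wy": 0, "wz": 0}
    - {"tx": -1, "ty": -1.5, "tz": 1.2, "wx": 0, "wy": 0, "wz": 0}
    - {"tx": -1, "ty": -1.5, "tz": 1.2, "wx": 0, "wy": 0, "wz": 0}
    - {"tx": -1, "ty": -1.5, "tz": 1.2, "wx": 0, "wy": 0, "wz": 0}
    - {"tx": -1, "ty": -1.5, "tz": 1.2, "wx": 0, "wy": 0, "wz": 0}
    - {"tx": -1, "ty": -1.5, "tz": 1.2, "wx": 0, "wy": 0, "wz": 0}
    - {"tx": -1, "ty": -1.5, "tz": 1.2, "wx": 0, "wy": 0, "wz": 0}

```text
time: 27.03
tcp_pos: [0.4876, -0.4081, 0.2249]
tcp_rot: [-3.14, -0.7, 1.884]
ft_force: [0.4, -0.6, -0.1]
gripper_width: 0.996
```

```bash
python3 st.py; python3 look.py f1 260 90 160 160 160 160; python3 - <<'E'
from h import *
for n in('top','scene'):
    im=np.load(n+'_f1.npz')['im'];cv2.imwrite(f'pics/{n}_f1.png',im[:,:,::-1])
E
```

```text
time 27.0333
qpos [-0.8438  0.7658  0.9857  0.2917  2.0299 -1.1144]
tcp_pos [ 0.4876 -0.4081  0.2249]
tcp_rot [-3.1402 -0.6998  1.8838]
ft_force [ 0.3919 -0.596  -0.1193]
torque [-0.4206 -0.1025  0.0002]
gripper_width 0.9956756693923178
```

View pics/f1.png

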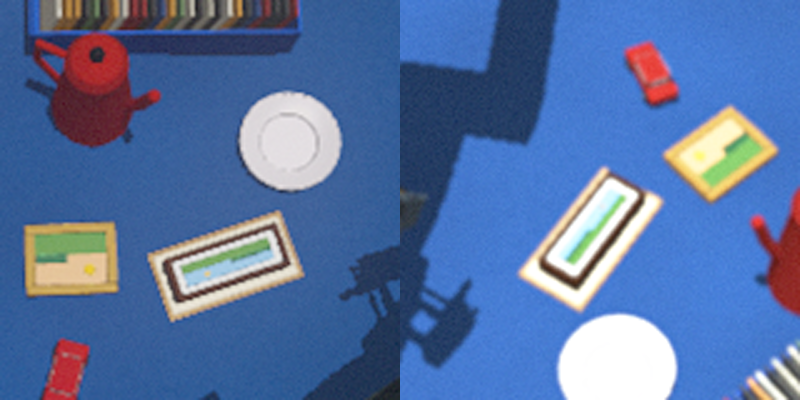

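View pics/top_f1.png

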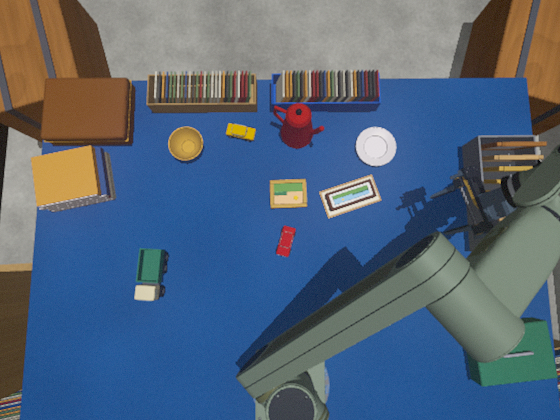

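The picture lies face up inside the board, its centre at top pixel (351,197), and the other goods look unmoved. I'll measure both.

```bash
python3 - <<'E'
from h import *
for n,(x,y) in(('top',(350,196)),('scene',(236,255))):
    im=np.load(n+'_f1.npz')['im'];v=im.astype(int)
    print(n,'board',np.round(rect(n,im,(x+ (0),y),.004),4))
    w=np.zeros(v.shape[:2],np.uint8); w[y-40:y+40,x-45:x+45]=1
    # white mount + picture region: enclosed by dark frame
    dk=((v.max(2)<125)&(v[...,0]>v[...,2]-5)).astype(np.uint8)*w
    k,L,s,c=cv2.connectedComponentsWithStats(dk,connectivity=8); i=1+np.argmax(s[1:,4]); m=(L==i).astype(np.uint8)
    cc=max(cv2.findContours(m,0,cv2.CHAIN_APPROX_NONE)[0],key=cv2.contourArea)[:,0]
    r=cv2.minAreaRect(ray(n,cc,.030)[:,:2].astype(np.float32)); print('frame',s[i],r)
    f=m.copy(); cs,h=cv2.findContours(m,cv2.RETR_CCOMP,cv2.CHAIN_APPROX_NONE)
    hole=[q for q,hh in zip(cs,h[0]) if hh[3]>=0]
    if hole:
        q=max(hole,key=cv2.contourArea)[:,0]; print('mount',cv2.minAreaRect(ray(n,q,.030)[:,:2].astype(np.float32)))
T0=np.load('top0.npz')['im'];T1=np.load('top_f1.npz')['im']
for nm,st,z in[('sf',(288,193),.014),('saucer',(376,146),.016),('bowl',(185,143),.045),('redcar',(286,241),0),('truck',(150,270),.05),('yel',(240,131),.02),('jug',(297,125),.1)]:
    print(nm,np.round(np.array(rect('top',T1,st,z))-rect('top',T0,st,z),4))
E
```

```text
top board [  0.5685  -0.1964   0.1834   0.0931 -72.0437]
frame [325 180  51  31 245] ((0.5662658214569092, -0.19235864281654358), (0.05545195937156677, 0.1528014838695526), 18.118938446044922)
mount ((0.5679512023925781, -0.1941409409046173), (0.05136905983090401, 0.14244279265403748), 18.116775512695312)
scene board [  0.5669  -0.1939   0.1879   0.0976 -71.8872]
frame [216 236  41  40 151] ((0.5946562886238098, -0.19469767808914185), (0.05494122952222824, 0.15561987459659576), 0.6309135556221008)
sf [0. 0. 0. 0. 0.]
saucer [ 0. -0. -0.  0.  0.]
bowl [ 1.0000e-04 -1.0000e-04 -1.6000e-03 -1.4000e-03  4.8767e+00]
redcar [-0.0001  0.     -0.0001  0.      0.    ]
truck [-0.0001  0.     -0.0002  0.      0.    ]
yel [0. 0. 0. 0. 0.]
jug [-0.0002  0.      0.      0.0005  0.    ]
```

```bash
python3 -c "
from station import manip
print(manip.finish_job())"
```

```text
the job is handed in; nothing more can be done
None
```

The picture now lies face up on the cream board, and I handed the job in at about 27 s of the 72 s allowed. I gripped it, stood it upright on its end, regripped it from the face side, then turned it and lowered it onto the board until contact showed on the wrist force.

- **Squareness and position:** in the top camera the frame is square with the board to about 0.2°. It sits 2–4 mm off centre, against planned margins of about 15 mm on every side, so none of it overhangs.
- **Handling:** both set-downs were slow and stopped at light contact, and the readings I took showed no more than about 6 N at the wrist. It stood by itself between the two grips and was never dropped.
- **Other goods:** in the top view the gilt frame, saucer, bowl, both cars, truck and jug are all within 0.2 mm of where they started. I did not measure the mug, but the arm stayed clear of it.
- **Failed check:** the frame measurement from the scene camera did not work, because the colour mask caught only part of the frame and gave a wrong angle. The scene picture itself looks right. The two cameras disagree on the board's centre by about 3 mm, which is small against the margins.

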